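# Hold a bottle's foot up to the phone camera

## Robot

A 7-joint arm with a two-finger parallel gripper is mounted at the origin on the work surface. World frame = base frame: x ahead of the robot, y to its left, z up, the work surface at z = 0. Lengths are in m, angles in degrees, forces in N, time in s.
With the tool pointing down it reaches from about 0.425 to 0.8 m from the base axis. Payload 8.3 kg.
Tool frame: the origin (TCP) lies on the centre line of the jaws, within the pads' length; the fingertips stand 25 mm ahead of it and the grasp point (between the pads) lies 6 mm ahead of it; y points along the fingers, x is the direction in which the jaws open and shut, and the axes are right-handed (so a half turn about y gives the same grasp; the last joint's range is limited). The gripper opens to 85 mm and grips with 20 to 120 N. Pads are 22 mm wide; open, the fingers measure 114 mm over their backs; the gripper's body (76 mm by 85 mm) begins 54 mm behind the grasp point. The pads swing forward as they close: fully open they stand 13 mm farther back than shut.
Start: joints at [-75.625, 21.967, 0.94, 78.501, -0.361, 79.538, -2.664], TCP at [0.193, 0.594, 0.226] pointing down, gripper open.
Joint ranges: [-169.22, 169.22], [-14.56, 117.87], [-87.37, 89.26], [10.42, 133.3], [-82.24, 262.24], [0.94, 117.77], [-172.7, 172.7]. Speed limits (degrees/s): [136.94, 136.94, 172.46, 172.46, 180, 180, 180].

## Interface

Orientations are given as a 3x3 rotation matrix whose columns are the frame's x, y, z axes.
In Python, from rig import env gives the robot as it stands.
- The arm moves only by the shell command python3 -m crank 'ROWS' [FORCE]. ROWS is JSON, a list of rows, each a list of 7 numbers: the shift along the tool's x, y, z in m, then the turn, a rotation vector about the tool's x, y, z in rad, then the closure, from 0 (fully open) to 1 (shut). In form: [[x, y, z, ax, ay, az, jaw], ...]. A call has 1 to 5 rows; each row is the pose to reach, as a shift and turn from the pose commanded when the call began, along the tool's axes at that moment; what a row does not reach only later rows make up. A row lasts 1/8 s, in which the tool goes at most 62.5 mm and 10.7 degrees, less where a joint would pass 70% of its speed; a pose out of reach is approached as far as the arm can. A call with a gripper value outside its range is refused whole. The fingers move at their own pace and stop on an object; FORCE is the grip in N (left out, the last holds). Time passes only in rows, so rows that repeat a pose let the fingers close. It gives the time, the measured TCP pose, the force and the opening at its end, in the units of the state.
- env.get_obs(): the state, without advancing time (a new reading comes with each control period).
- env.snapshot(name): name is "scene" or "side" or "wrist"; returns the picture (400x640x3 uint8, blue, green, red); there is no depth.
- env.get_calibration(name): a dict with "fx", "fy", "cx", "cy" (pixels), "k1" (the pictures are not rectified: a ray, as slopes to the right and down, at radius r is drawn at 1 + k1 r^2 times it, then the intrinsics apply), "pose" (4x4, takes a point from camera to world coordinates); the wrist camera has in their place "hand_eye" (4x4, takes a point from camera to tool coordinates, whose origin is the TCP and whose axes are the tool frame's). Camera axes: x right, y down, z forward; pixel columns grow to the right and rows downward; lengths in m; the calibration is good to about 2 mm. A picture is of the moment at which its call begins: read the wrist's pose just before it. get_calibration takes no time and is no camera call.
- env.sign_off(): hands the job in, once; it reports no verdict.
Trained networks look in the newest picture that a camera, given by its name, has taken for a name from the list of things; names that differ only in an ending like _2 or _b are one class to them, and where a whole thing is asked for, a point or a joint stands for the part that bears it (a point fixed in the world has none). Each returns a list of dicts, best first, with "confidence" (0 to 1); they miss things now and then, are a little off and sometimes report something else, mostly with a low value. They report only what shows in the picture. A call takes as long as a camera call. They do not tell look-alikes from the thing itself.
- env.recognise(camera, label): "xyz" ([x, y, z] in m, in world coordinates, good to about 4 mm: the middle of the surface that is visible of it).
- env.landmark_of(camera, label): "xyz" ([x, y, z] in m, in world coordinates, good to about 4 mm: a listed point, or the origin of a listed thing).
The state is a dict: "t": time; "joint_positions": joint angles; "qd": joint speeds; "joint_efforts": joint torques, N m; "tcp_pos": TCP position; "tool_rot": TCP orientation; "force": force on the tool from outside, world axes, zero at the start; "ft_torque": the same for the moment, N m; "opening": finger opening in m.
Only numpy, scipy, OpenCV 4.12 (cv2) and the standard library are available. Lean on these libraries where they do the work, as an engineer would, in place of code of your own. Each camera call takes 0.05 s, during which the arm holds its last target.

## Task

The phone on the table tripod is ready to photograph the underside of the stoppered bottle in the wooden rack for the shop's web page. The stopper is loose, so first take it out and set it down, without dropping it, in the low cork-lined tray; then draw the bottle straight up out of the rack, turn it onto its side and hold it up with its foot squarely facing the phone's lens, centred in front of it about 20 to 25 cm away. Finish while still holding it there, steady, and leave the other glassware and the gift box standing where they are.

Things in the scene. Friction and masses are not known exactly. Their poses are not given: they have to be found in the camera images.
- bottle: the bottle to show: round amber glass, in any of the rack's three places, the only one there with a mushroom-headed stopper. 106 mm tall without it, about 0.18 kg. Origin: centre of its foot, z up to the mouth. Straight body 54 mm across from 2 to 72 mm up, shoulder up to a 31 mm neck at 88 mm, lip 36 mm across from 101 to 106 mm, bore 25 mm
- stopper: the bottle's loose amber glass stopper, 43 mm tall, about 0.05 kg: round plug 21 mm across, 18 mm long, then a mushroom head, 40 mm across from 21 to 33 mm up, domed above. Origin: centre of the plug's underside, z up. It begins in the bottle, head resting on the lip (origin 88 mm above the foot), about 2 mm of play, and lifts straight out
- rack: wooden bottle rack, 378 mm (its y) by 100 mm (its x), fixed, yaw within 20 degrees. Origin: centre of its underside. The bottles stand on its base board, 12 mm above the table; bored upper board from 36 to 50 mm above the table, with three 60 mm holes at y = -105, 0 and +105 mm; end cheeks 50 mm high
- tray: low dark wooden counter tray lined with cork, fixed, 170 mm (its x) by 160 mm (its y), walls 6 mm thick and 14 mm high; the cork floor is 8 mm above the table. Origin: centre of its underside
- jar: in the rack, leave alone: straight amber glass jar with a flat wide lid, 54 mm across, 80 mm tall. Origin under its centre
- vase: in the rack, leave alone: amber glass bud vase without stopper, 54 mm foot tapering to an 18 mm neck, 120 mm tall. Origin under its centre
- tumbler_a: leave alone: clear glass tumbler, 72 mm across, 85 mm tall. Origin under its centre
- tumbler_b: leave alone: amber glass tumbler, 72 mm across, 75 mm tall. Origin under its centre
- bowl: leave alone: clear glass bowl, 110 mm across, 45 mm tall. Origin under its centre
- carafe: leave alone: clear glass carafe, 84 mm across, 150 mm tall. Origin under its centre
- inkpot: leave alone: small clear glass pot with a wide cap, 64 mm across, 63 mm tall. Origin under its centre
- giftbox: leave alone: square white gift box with a grey ribbon, 123 mm wide, 58 mm tall. Origin under its centre
- phone: upright phone clamped on a black table tripod, fixed, at the robot's left (+y) side of the table, its rear camera looking along its own -y, level, back over the table towards the rack; yaw within 15 degrees. Legs within 85 mm of its axis, column and phone 74 mm wide (its x), 364 mm tall. Origin: on the table under its centre
- lens (a point): the phone's lens, 305 mm above the table, 9 mm in front of the phone's axis; axes of the phone: it looks level along its own -y, x is across, z up
Not all that is in view belongs to the job. Several things look just like the tray: the one meant starts farthest to the robot's left.

How it is judged (in metres and radians):
On the way, in this order (a step that is already met when the one before it is completed fails the run):
1. the stopper rests in the tray, let go, while the bottle still stands in the rack (x of stopper in the frame of tray between -0.079 and 0.079 m and y of stopper in the frame of tray between -0.074 and 0.074 m and z of stopper in the frame of tray below 0.06 m and contact force between stopper and tray above 0.05 N and contact force between stopper and the fingers below 0.05 N and linear speed of stopper below 0.05 m/s and distance of bottle from where it was at the start of the episode below 0.015 m and angle between bottle's own z axis and vertical below 0.15 rad), for 0.2 s.
2. the bottle is drawn up, still upright (within 20 degrees), until its foot is clear of the rack (z of bottle in the frame of rack above 0.055 m and angle between bottle's own z axis and vertical below 0.35 rad and contact force between bottle and the fingers above 1 N and contact force between bottle and rack below 0.1 N), for 0.05 s.
At the end, for the whole second after the job is handed in: Only the fingers carry the bottle, steady (under 3 cm/s, 0.2 rad/s): foot 13 to 33 cm in front of the lens, within 6 cm of its line of sight sideways and in height, facing it within 30 degrees (bottle near level, mouth away). The stopper is let go, at rest inside the tray (x of bottle in the frame of lens between -0.06 and 0.06 m and z of bottle in the frame of lens between -0.06 and 0.06 m and y of bottle in the frame of lens between -0.33 and -0.13 m and angle between the z axis of bottle and the y axis of lens, either way round below 0.5236 rad and z of lens in the frame of bottle below -0.05 m and contact force between bottle and the fingers above 1 N and contact force between bottle and rack below 0.1 N and contact force between bottle and phone below 0.1 N and linear speed of bottle below 0.03 m/s and angular speed of bottle below 0.2 rad/s and x of stopper in the frame of tray between -0.079 and 0.079 m and y of stopper in the frame of tray between -0.074 and 0.074 m and z of stopper in the frame of tray below 0.06 m and contact force between stopper and tray above 0.05 N and contact force between stopper and the fingers below 0.05 N and linear speed of stopper below 0.05 m/s); the arm keeps its last pose, push and grip.
It fails at once if the stopper falls freely by more than about 25 mm (contact force between stopper and anything else below 0.01 N and linear speed of stopper above 0.7 m/s).
It fails at once if the jar or the vase in the rack is shifted by more than 30 mm or tipped by more than 17 degrees (distance of any of jar, vase from where it was at the start of the episode above 0.03 m or angle between any of jar, vase's own z axis and vertical above 0.3 rad).
It fails at once if other glassware or the gift box is shifted by more than 30 mm or tipped by more than 17 degrees (distance of any of tumbler_a, tumbler_b, bowl, carafe, inkpot, giftbox from where it was at the start of the episode above 0.03 m or angle between any of tumbler_a, tumbler_b, bowl, carafe, inkpot, giftbox's own z axis and vertical above 0.3 rad).
It also fails if it takes over 58 s, if anything falls off the work surface, if the arm or the gripper's body presses on something with over 40 N, if the wrist force passes 120 N, or if a joint passes its speed limit or range.

## Working session

There is one attempt and no reset: what is moved stays moved. The work goes in short steps, Python scripts to look and compute and a shell command to move; the robot and the scene stay as the last step left them, time stands still between calls to the robot, and variables do not carry over. Pictures are saved under pics/ and viewed, and the job is handed in when it is done.

```bash
ls; mkdir -p pics
python3 - <<'E'
from rig import env
import cv2,numpy as np
np.set_printoptions(precision=4,suppress=True)
o=env.get_obs()
for k in o: print(k,np.array(o[k]).tolist() if k!='tool_rot' else np.array(o[k]))
for n in ["scene","side","wrist"]:
    im=env.snapshot(n); cv2.imwrite(f"pics/{n}0.png",im)
    c=env.get_calibration(n); print(n,c)
for cam in ["scene","side"]:
    for l in ["bottle","stopper","rack","tray","jar","vase","tumbler_a","bowl","carafe","inkpot","giftbox","phone","lens"]:
        try: print(cam,l,[(np.round(d["xyz"],3).tolist(),round(d["confidence"],2)) for d in env.landmark_of(cam,l)][:4])
        except Exception as e: print(l,e)
E
```

```text
pics
t 0.0
joint_positions [-75.623516079701, 22.01804703144748, 0.9392644842092219, 78.56391868125067, -0.36163313754148085, 79.53615430984077, -2.6660680887696064]
qd [-0.004941190179481695, 0.0729460532041265, 0.06483071540725137, 0.15750643942620907, 0.015295950220581899, 0.08458087933900016, -0.01061144045558208]
joint_efforts [0.0007655059016542509, -62.76054382324219, 0.8445379324257374, -37.181936502456665, 0.01639615511521697, 0.013918026234023273, 1.887993846594327e-05]
tcp_pos [0.19274457541625029, 0.5939885464170067, 0.22522797786348261]
tool_rot [[ 0.3087 -0.0006 -0.9512]
 [ 0.9512 -0.0019  0.3087]
 [-0.002  -1.     -0.    ]]
force [0.5324824771931554, -0.33812573592347167, 0.5652634967803997]
ft_torque [0.033830847796674765, 0.01251184121463931, 0.02695153447906814]
opening 0.0856187718387239
scene {'fx': 368.34496676369474, 'fy': 368.34496676369474, 'cx': 318.67027605011214, 'cy': 197.91764407288255, 'k1': -0.020963655902001995, 'pose': array([[-0.5198,  0.6262, -0.5812,  1.1585],
       [ 0.8543,  0.3738, -0.3613,  0.4801],
       [-0.009 , -0.6843, -0.7292,  1.0297],
[... 1214 characters left out ...]
13, 0.0], 0.97), ([0.713, -0.284, -0.002], 0.31)]
scene phone []
scene lens [([0.46, 0.634, 0.306], 0.9)]
side bottle []
side stopper [([0.525, 0.141, 0.101], 0.55)]
side rack [([0.533, 0.142, -0.004], 0.68), ([0.523, 0.139, 0.1], 0.55)]
side tray [([0.466, -0.254, 0.008], 0.73), ([0.18, -0.34, 0.005], 0.52)]
side jar [([0.527, 0.038, 0.016], 0.57)]
side vase [([0.528, 0.242, 0.011], 0.42)]
side tumbler_a [([0.749, 0.006, -0.003], 0.89)]
side bowl [([0.715, -0.287, -0.0], 0.6)]
side carafe [([0.737, 0.249, 0.002], 0.88), ([0.526, 0.141, 0.1], 0.38)]
side inkpot []
side giftbox [([0.365, -0.515, 0.0], 0.62)]
side phone [([0.462, 0.641, -0.002], 0.71)]
side lens [([0.463, 0.633, 0.301], 0.83)]
```

View pictures.

View pics/scene0.png

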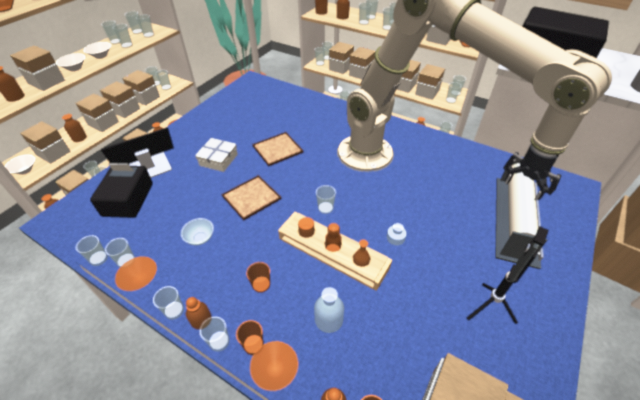

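View pics/side0.png

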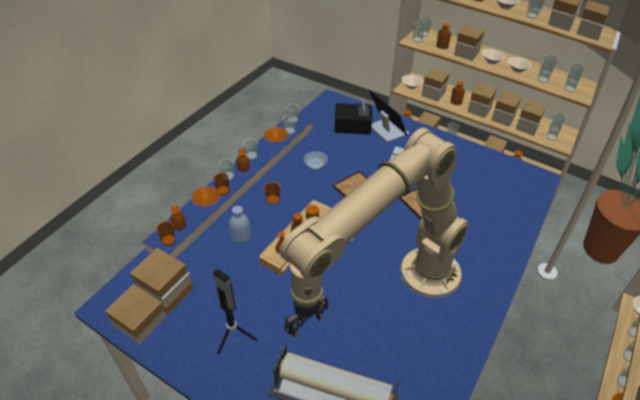

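View pics/wrist0.png

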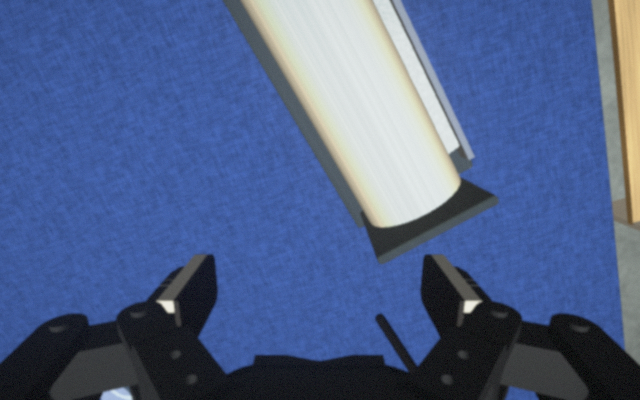

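```bash
cat > h.py <<'E'
from rig import env
import cv2,numpy as np,json
from scipy.spatial.transform import Rotation as R
np.set_printoptions(precision=4,suppress=True)
def log():
    o=env.get_obs()
    open('log.jsonl','a').write(json.dumps([list(map(float,o['joint_positions'])),list(map(float,o['tcp_pos'])),np.array(o['tool_rot']).tolist()])+'\n')
    return o
def down(ang):  # tool x at world angle ang (deg), pointing down
    a=np.radians(ang);x=np.array([np.cos(a),np.sin(a),0]);y=np.array([0,0,-1.]);return np.c_[x,y,np.cross(x,y)]
def delta(p,Rt):
    o=log();T=np.array(o['tool_rot']);
    s=T.T@(np.array(p)-o['tcp_pos']);rv=R.from_matrix(T.T@Rt).as_rotvec()
    print('t',o['t'],'q',np.round(o['joint_positions'],1),'tcp',np.array(o['tcp_pos']),'F',np.array(o['force']),'open',o['opening'])
    print('shift',s,'rot',rv,'deg',np.degrees(np.linalg.norm(rv)))
E
python3 -c "
from h import *
delta([.524,.14,.26],down(0))"
```

```text
t 1.45 q [-75.6  22.    0.9  78.5  -0.4  79.5  -2.7] tcp [0.1929 0.5945 0.2263] F [ 0.7114  0.6446 -0.7636] open 0.08546872150370503
shift [-0.3301 -0.0337 -0.4552] rot [ 0.      1.2571 -0.0001] deg 72.02414388565442
```

```bash
python3 -m crank '[[-0.05,-0.02,-0.06,0,0.18,0,0],[-0.09,-0.034,-0.11,0,0.36,0,0],[-0.14,-0.034,-0.17,0,0.54,0,0],[-0.185,-0.034,-0.225,0,0.72,0,0],[-0.22,-0.034,-0.28,0,0.9,0,0]]'; python3 -c "
from h import *
delta([.524,.14,.26],down(0))"
```

```text
t: 2.08
tcp_pos: [0.3638, 0.335, 0.2605]
tool_rot: [[0.939, 0.0, -0.344], [0.344, 0.001, 0.939], [0.001, -1.0, 0.001]]
force: [1.6, 0.6, 0.1]
opening: 0.0855
t 2.075 q [-61.3   4.5  16.1  95.8  -1.3  79.8 -24.9] tcp [0.3638 0.335  0.2605] F [1.5927 0.6165 0.0898] open 0.08550334894705604
shift [ 0.0833  0.0003 -0.2383] rot [-0.0011  0.3514  0.0006] deg 20.134563421602625
```

```bash
python3 -m crank '[[0.02,0,-0.06,0,0.1,0,0],[0.042,0,-0.12,0,0.2,0,0],[0.063,0,-0.18,0,0.28,0,0],[0.083,0,-0.238,0,0.351,0,0],[0.083,0,-0.238,0,0.351,0,0]]'
python3 - <<'E'
from h import *
delta([.524,.14,.26],down(0))
T=env.get_obs()
im=env.snapshot("wrist"); cv2.imwrite("pics/w1.png",im)
for l in ["stopper","bottle","jar","vase","rack"]:
    print(l,[(np.round(d["xyz"],4).tolist(),round(d["confidence"],2)) for d in env.landmark_of("wrist",l)][:3])
E
```

```text
t: 2.7
tcp_pos: [0.5264, 0.1368, 0.2603]
tool_rot: [[1.0, 0.002, 0.004], [-0.004, -0.002, 1.0], [0.002, -1.0, -0.002]]
force: [0.5, 0.2, 0.7]
opening: 0.0853
t 2.7 q [-43.6  11.6  30.4  89.3  -5.8  80.6 -13.1] tcp [0.5264 0.1368 0.2603] F [0.4554 0.2396 0.7291] open 0.0852537898351916
shift [-0.0024  0.0002  0.0032] rot [ 0.0022 -0.0043  0.0015] deg 0.2902583520466787
stopper []
bottle [([0.528, 0.1413, 0.0092], 0.95), ([0.5245, 0.1407, 0.1016], 0.64)]
jar [([0.522, 0.0311, 0.0104], 0.6)]
vase [([0.5322, 0.2456, 0.0137], 0.79)]
rack []
```

View pics/w1.png

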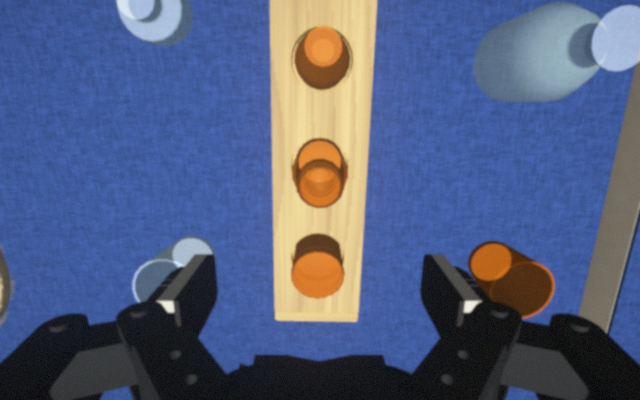

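```bash
cat >> h.py <<'E'
def ray(cam,u,v,z,o=None):
    c=env.get_calibration(cam)
    x=(u-c['cx'])/c['fx'];y=(v-c['cy'])/c['fy'];r=np.hypot(x,y);s=1
    for _ in range(20): s=1+c['k1']*(r/s)**2
    d=np.array([x/s,y/s,1])
    if cam=='wrist':
        o=o or env.get_obs();T=np.eye(4);T[:3,:3]=o['tool_rot'];T[:3,3]=o['tcp_pos'];P=T@c['hand_eye']
    else: P=c['pose']
    d=P[:3,:3]@d;p=P[:3,3];return p+d*(z-p[2])/d[2]
E
python3 - <<'E'
from h import *
im=cv2.imread("pics/w1.png")
cv2.imwrite("pics/w1c.png",cv2.resize(im[110:230,260:380],None,fx=5,fy=5,interpolation=cv2.INTER_CUBIC))
for v in (160,180,205): print(ray('wrist',320,v,.127))
s=cv2.imread("pics/scene0.png");cv2.imwrite("pics/s0c.png",cv2.resize(s[200:290,270:400],None,fx=6,fy=6,interpolation=cv2.INTER_CUBIC))
E
```

```text
[0.524  0.1684 0.127 ]
[0.5241 0.1516 0.127 ]
[0.5244 0.1298 0.127 ]
```

View pics/w1c.png

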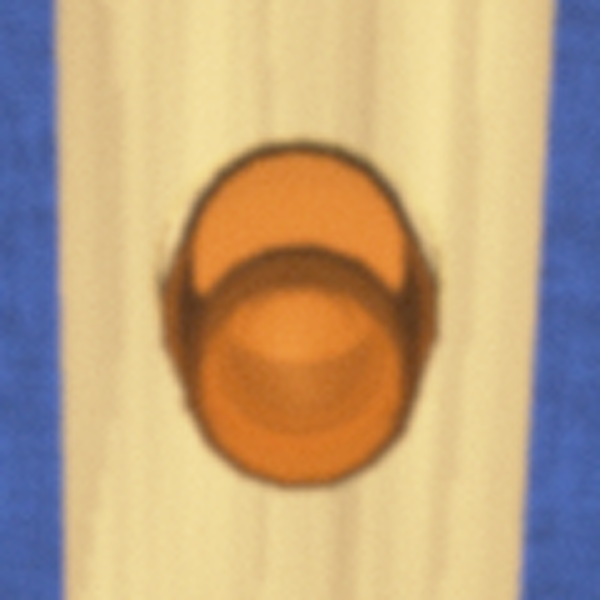

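View pics/s0c.png

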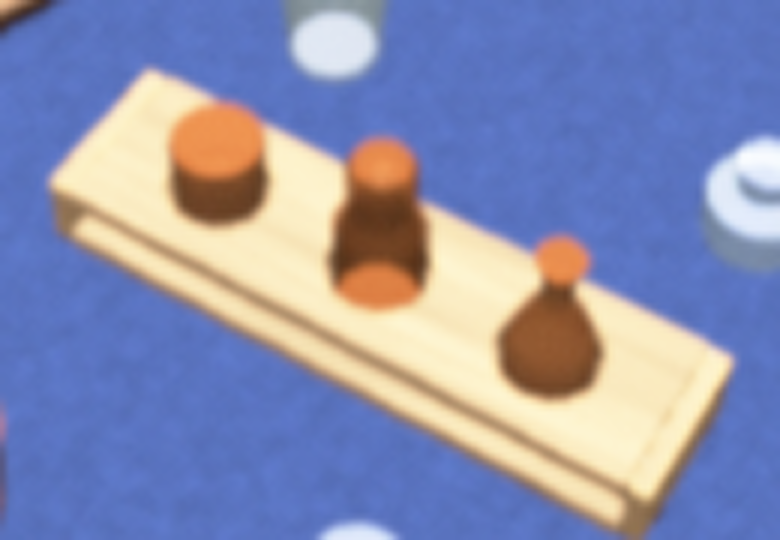

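Run:
```python
from h import *
print(ray('scene',333.8,226.7,.133))
# bottle body far edge etc: jar lid top z .092 centre, vase mouth z .132
print('jar',ray('scene',270+217/6,200+140/6,.092),ray('wrist',317.5,273,.092))
print('vase',ray('scene',270+562/6,200+260/6,.132),ray('wrist',323,46,.132))
o=env.get_obs();print(o['tcp_pos'])
for l in ["stopper","jar","vase"]:
    print(l,[(np.round(d["xyz"],4).tolist(),round(d["confidence"],2)) for d in env.recognise("wrist",l)][:3])
```

```text
[0.5245 0.14   0.133 ]
jar [0.5298 0.0397 0.092 ] [0.5228 0.0474 0.092 ]
vase [0.5332 0.2478 0.132 ] [0.5253 0.2543 0.132 ]
[0.5232 0.1444 0.2599]
stopper [([0.525, 0.1453, 0.1487], 0.92), ([0.3732, 0.2827, 0.0371], 0.47)]
jar [([0.5184, 0.0409, 0.089], 0.98)]
vase [([0.5315, 0.2365, 0.0927], 0.73)]
```

```bash
python3 -m crank '[[0.003,0.04,-0.004,0,0,0,0],[0.003,0.085,-0.004,0,0,0,0],[0.003,0.123,-0.004,0,0,0,0],[0.003,0.123,-0.004,0,0,0,0],[0.003,0.123,-0.004,0,0,0,0]]' 25
python3 - <<'E'
from h import *
delta([.526,.1405,.137],down(0))
cv2.imwrite("pics/w2.png",env.snapshot("wrist"));cv2.imwrite("pics/s2.png",cv2.resize(env.snapshot("scene")[150:300,230:440],None,fx=3.5,fy=3.5))
E
```

```text
t: 3.78
tcp_pos: [0.5277, 0.1392, 0.1386]
tool_rot: [[1.0, 0.002, -0.006], [0.006, 0.001, 1.0], [0.002, -1.0, 0.001]]
force: [-0.2, 0.0, 0.8]
opening: 0.0851
t 3.775 q [-42.4  16.8  29.3  99.4  -8.9  66.  -10.2] tcp [0.5277 0.1392 0.1386] F [-0.1639  0.0225  0.7695] open 0.08513912744634863
shift [-0.0017  0.0016  0.0013] rot [-0.0006  0.0065  0.0017] deg 0.3846146350516842
```

View pics/w2.png

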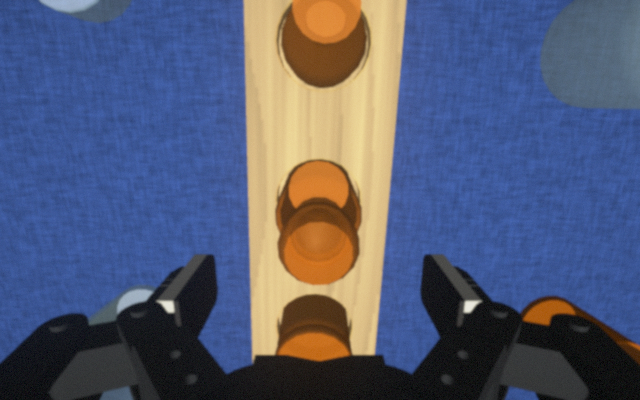

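View pics/s2.png

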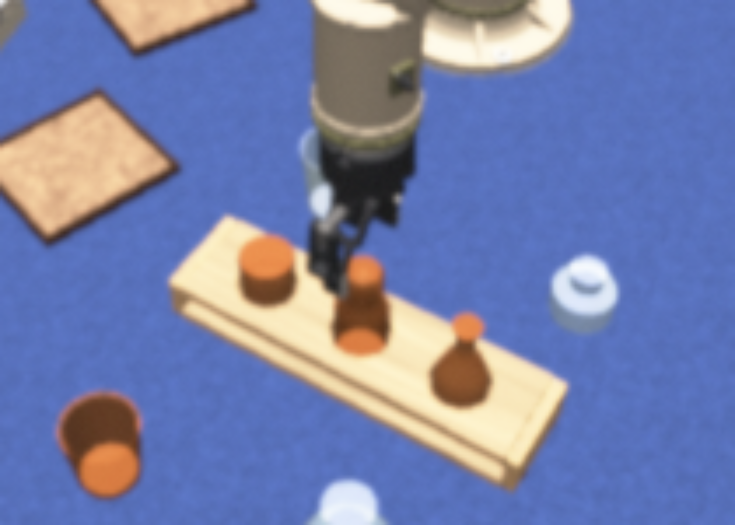

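```bash
python3 - <<'E'
from h import *
o=env.get_obs();print(o['tcp_pos'],ray('wrist',318.5,243,.130))
E
python3 -m crank '[[-0.001,0,0.001,0,0,0,0.2],[-0.001,0,0.001,0,0,0,0.4],[-0.001,0,0.001,0,0,0,0.7],[-0.001,0,0.001,0,0,0,0.8],[-0.001,0,0.001,0,0,0,0.8]]' 25
```

```text
[0.5282 0.1392 0.1391] [0.528  0.1422 0.13  ]
t: 4.5
tcp_pos: [0.5266, 0.1398, 0.1375]
tool_rot: [[1.0, 0.001, -0.006], [0.006, 0.0, 1.0], [0.001, -1.0, 0.0]]
force: [1.1, -0.5, 3.4]
opening: 0.017
```

Run:
```python
from h import *
delta([.526,.1405,.137],down(0))
cv2.imwrite("pics/w3.png",env.snapshot("wrist"));cv2.imwrite("pics/s3.png",cv2.resize(env.snapshot("scene")[150:300,230:440],None,fx=3.5,fy=3.5))
```

```text
t 4.5 q [-42.5  16.7  29.2  99.6  -8.9  65.8 -10.3] tcp [0.5266 0.1398 0.1375] F [ 1.1209 -0.5002  3.3876] open 0.017045654437823396
shift [-0.0006  0.0005  0.0007] rot [-0.0003  0.0059  0.0014] deg 0.347369996415232
```

View pics/w3.png

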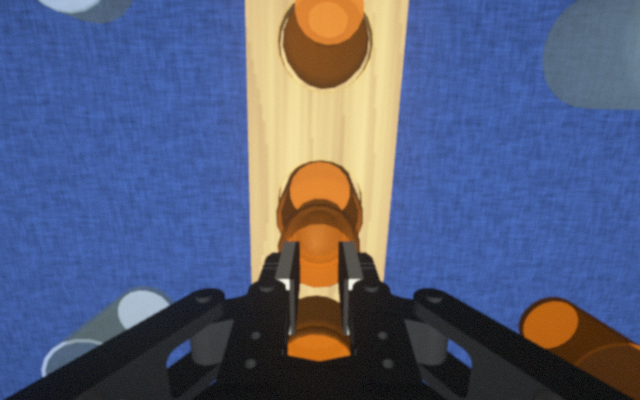

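View pics/s3.png

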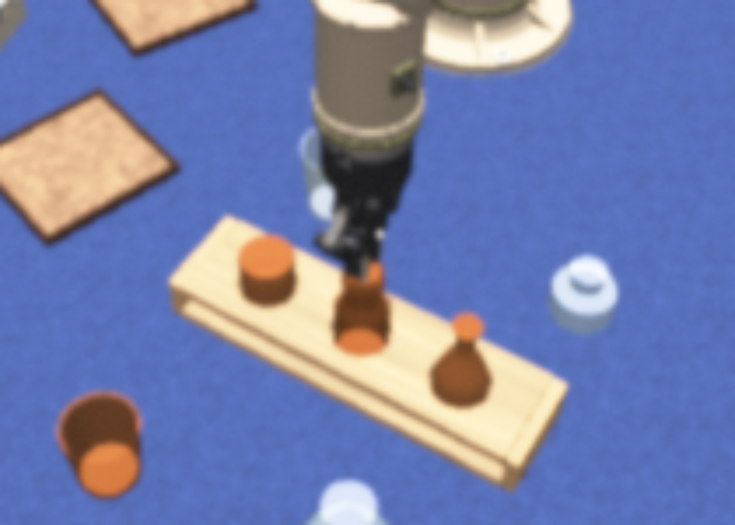

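Run:
```python
from h import *
c=env.get_calibration('wrist');H=np.linalg.inv(c['hand_eye'])
for y in (-.01,0,.006,.025):
  for z in (-.011,0,.011):
    p=H@[0.0085,y,z,1]; a=p[:2]/p[2]; s=1+c['k1']*(a@a); print(y,z,a*s*c['fx']+[c['cx'],c['cy']])
im=cv2.imread('pics/w3.png');cv2.imwrite('pics/w3c.png',cv2.resize(im[150:350,220:420],None,fx=3,fy=3,interpolation=cv2.INTER_CUBIC))
```

```text
-0.01 -0.011 [337.9386 288.5055]
-0.01 0 [338.3274 266.2605]
-0.01 0.011 [338.7299 243.0975]
0 -0.011 [336.801  277.6147]
0 0 [337.1443 256.4839]
0 0.011 [337.499  234.5368]
0.006 -0.011 [336.1799 271.6691]
0.006 0 [336.4996 251.1568]
0.006 0.011 [336.8295 229.8815]
0.025 -0.011 [334.4629 255.2369]
0.025 0 [334.722  236.4717]
0.025 0.011 [334.9884 217.0817]
```

View pics/w3c.png

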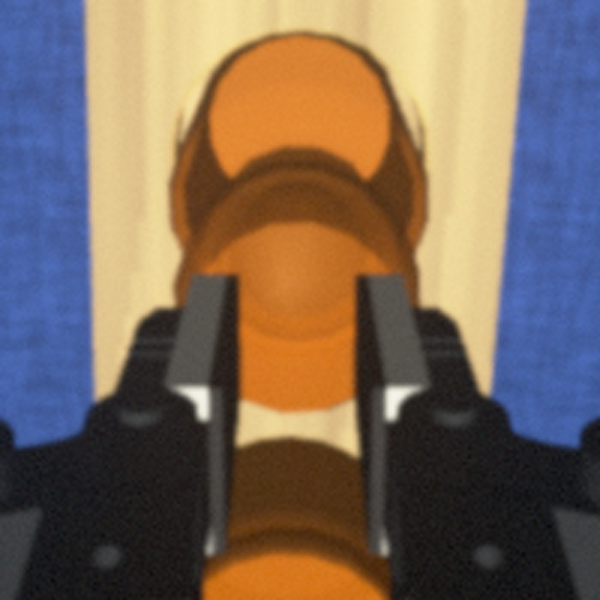

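```bash
python3 -m crank '[[0,-0.02,0,0,0,0,0.3],[0,-0.02,0,0,0,0,0.2],[0,0.0,0,0,0,0,0.2],[0,0.024,0,0,0,0,0.2],[0,0.024,0,0,0,0,0.2]]' 25
python3 - <<'E'
from h import *
delta([.526,.1405,.103],down(0))
cv2.imwrite("pics/w4.png",env.snapshot("wrist"))
s=env.snapshot("scene");cv2.imwrite("pics/s4.png",cv2.resize(s[170:270,280:410],None,fx=6,fy=6,interpolation=cv2.INTER_CUBIC))
E
```

```text
t: 5.22
tcp_pos: [0.5239, 0.1393, 0.1105]
tool_rot: [[1.0, -0.005, -0.006], [0.006, -0.002, 1.0], [-0.005, -1.0, -0.002]]
force: [-1.0, -0.1, -0.2]
opening: 0.0683
t 5.225 q [-42.1  18.3  28.9 101.4  -9.8  63.   -9.6] tcp [0.5239 0.1393 0.1105] F [-1.0013 -0.1462 -0.2254] open 0.06827885976046257
shift [0.0021 0.0075 0.0012] rot [ 0.002   0.0061 -0.0048] deg 0.4609467283625527
```

View pics/w4.png

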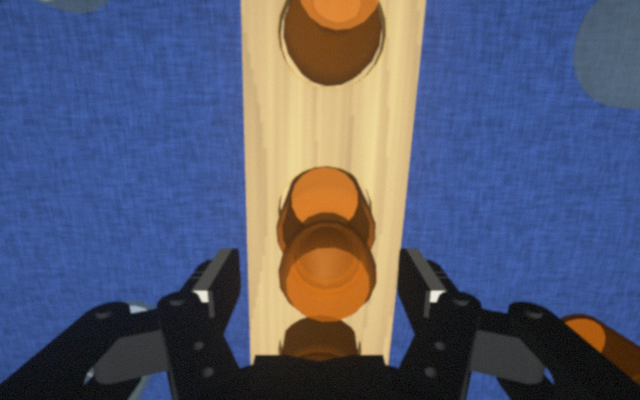

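View pics/s4.png

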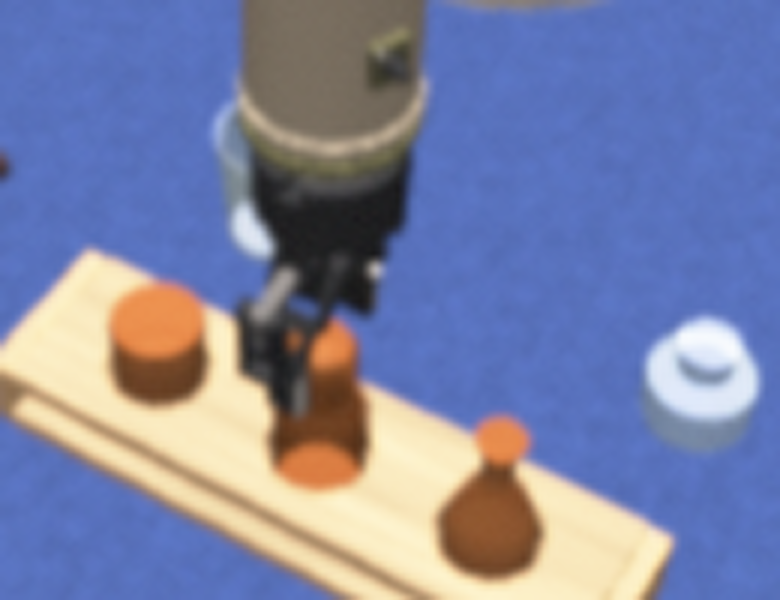

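Run:
```python
from h import *
for z in (.08,.09,.1,.11,.12,.13): print(z,ray('scene',329.2,239.2,z))
print(ray('scene',280+334/6,170+345/6,.133))
```

```text
0.08 [0.539  0.1326 0.08  ]
0.09 [0.5455 0.1362 0.09  ]
0.1 [0.5521 0.1399 0.1   ]
0.11 [0.5586 0.1435 0.11  ]
0.12 [0.5651 0.1472 0.12  ]
0.13 [0.5716 0.1509 0.13  ]
[0.5243 0.1465 0.133 ]
```

```bash
python3 -m crank '[[0.002,0.008,0.001,0,0,0,0.2],[0.002,0.008,0.001,0,0,0,0.4],[0.002,0.008,0.001,0,0,0,0.6],[0.002,0.008,0.001,0,0,0,0.7],[0.002,0.008,0.001,0,0,0,0.7]]' 25
python3 - <<'E'
from h import *
delta([.526,.1405,.16],down(0))
cv2.imwrite("pics/w5.png",env.snapshot("wrist"))
s=env.snapshot("scene");cv2.imwrite("pics/s5.png",cv2.resize(s[170:270,280:410],None,fx=6,fy=6,interpolation=cv2.INTER_CUBIC))
E
```

```text
t: 5.95
tcp_pos: [0.5281, 0.1409, 0.1053]
tool_rot: [[1.0, 0.0, -0.006], [0.006, 0.0, 1.0], [0.0, -1.0, 0.0]]
force: [-0.2, -0.6, 2.2]
opening: 0.039
t 5.95 q [-41.9  19.   28.8 101.4 -10.2  62.2  -9.3] tcp [0.5281 0.1409 0.1053] F [-0.2256 -0.5668  2.1525] open 0.03901321820208812
shift [-0.0021 -0.0547 -0.0003] rot [-0.0002  0.0061  0.0005] deg 0.34860340580984783
```

View pics/w5.png

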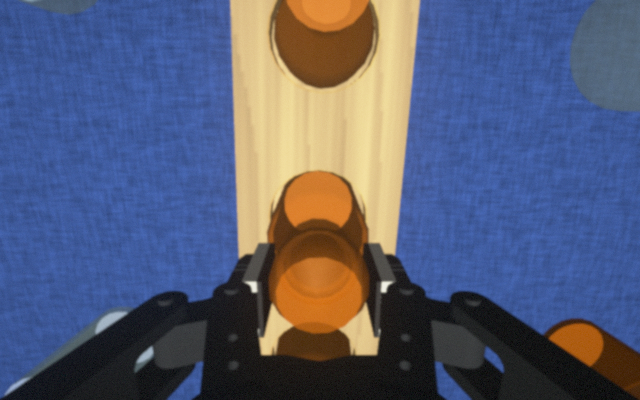

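```bash
python3 -m crank '[[0,-0.005,0,0,0,0,0.7],[0,-0.012,0,0,0,0,0.7],[0,-0.02,0,0,0,0,0.7],[0,-0.02,0,0,0,0,0.7]]' 35
python3 - <<'E'
from h import *
delta([.526,.1405,.16],down(0))
cv2.imwrite("pics/w6.png",env.snapshot("wrist"))
s=env.snapshot("scene");cv2.imwrite("pics/s6.png",cv2.resize(s[170:270,280:410],None,fx=6,fy=6,interpolation=cv2.INTER_CUBIC))
E
```

```text
t: 6.55
tcp_pos: [0.5285, 0.141, 0.1259]
tool_rot: [[1.0, 0.001, -0.006], [0.006, 0.001, 1.0], [0.001, -1.0, 0.001]]
force: [-0.5, 0.0, -0.7]
opening: 0.0383
t 6.55 q [-42.2  17.7  29.1 100.1  -9.4  64.5  -9.9] tcp [0.5285 0.141  0.1259] F [-0.4902  0.0388 -0.696 ] open 0.038251678300311294
shift [-0.0025 -0.0341 -0.0004] rot [-0.0007  0.006   0.0015] deg 0.35824992026251307
```

View pics/w6.png

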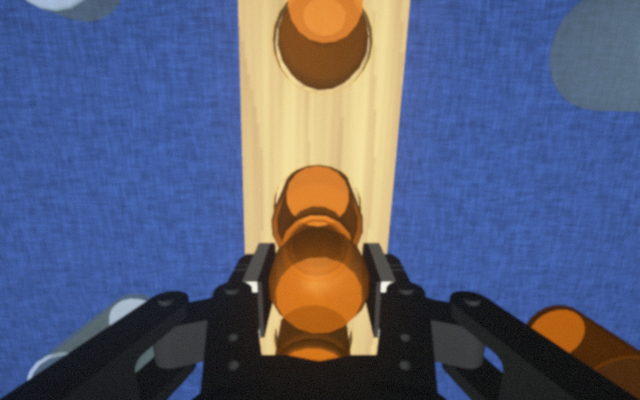

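View pics/s6.png

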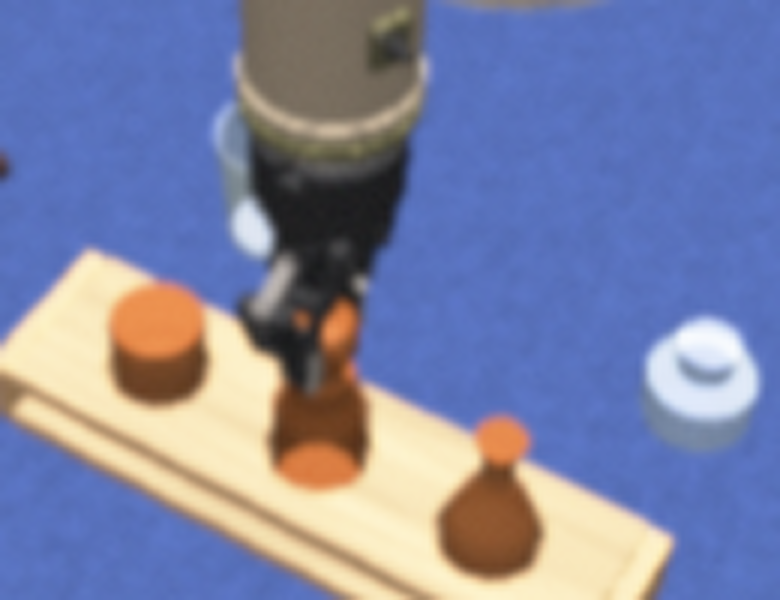

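```bash
python3 -m crank '[[0,-0.03,0,0,0,0,0.7],[0,-0.08,0,0,0,0,0.7],[0,-0.12,-0.02,0,0,0,0.7],[-0.005,-0.12,-0.06,0,0,0,0.7],[-0.01,-0.12,-0.11,0,0,0,0.7]]' 35; python3 -m crank '[[-0.01,0,-0.05,0,0,0,0.7],[-0.02,0,-0.105,0,0,0,0.7],[-0.03,0,-0.16,0,0,0,0.7],[-0.04,0,-0.21,0,0,0,0.7],[-0.045,0,-0.25,0,0,0,0.7]]' 35
python3 - <<'E'
from h import *
delta([.465,-.255,.1],down(0))
cv2.imwrite("pics/w7.png",env.snapshot("wrist"))
E
```

```text
t: 7.28
tcp_pos: [0.5186, 0.0306, 0.2452]
tool_rot: [[1.0, 0.001, -0.008], [0.008, 0.0, 1.0], [0.001, -1.0, 0.0]]
force: [0.8, 0.0, -0.5]
opening: 0.0388
t: 7.9
tcp_pos: [0.474, -0.2217, 0.245]
tool_rot: [[1.0, 0.0, -0.004], [0.004, 0.0, 1.0], [0.0, -1.0, 0.0]]
force: [0.7, 0.2, 0.5]
opening: 0.0387
t 7.9 q [-17.7  10.5  45.5  94.3  -7.6  78.5  29. ] tcp [ 0.474  -0.2217  0.245 ] F [0.6811 0.1853 0.4779] open 0.03865178397968659
shift [-0.0092  0.145  -0.0332] rot [-0.0001  0.0043  0.0001] deg 0.2454095588444318
```

View pics/w7.png

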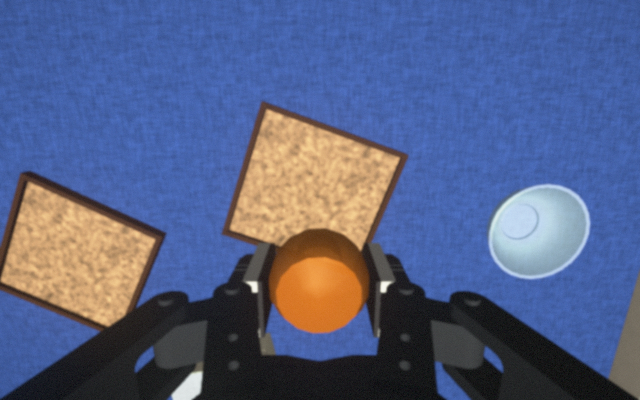

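Run:
```python
from h import *
o=env.get_obs();print(o['tcp_pos']);o=dict(o);
print(ray('wrist',314.5,194,.014))
print([ray('wrist',*p,.014) for p in((264,103),(405,155),(224,233))])
im=cv2.imread('pics/scene0.png')
print(env.landmark_of('scene','tray'))
```

```text
[ 0.4723 -0.2272  0.2452]
[ 0.4676 -0.2589  0.014 ]
[array([ 0.4145, -0.1589,  0.014 ]), array([ 0.5677, -0.2145,  0.014 ]), array([ 0.3608, -0.3063,  0.014 ])]
[{'xyz': [0.1772, -0.3389, 0.0], 'confidence': 0.86}, {'xyz': [0.4675, -0.2546, 0.0036], 'confidence': 0.62}]
```

```bash
python3 -m crank '[[-0.005,0.04,-0.03,0,0,0,0.7],[-0.005,0.09,-0.03,0,0,0,0.7],[-0.005,0.14,-0.03,0,0,0,0.7],[-0.005,0.185,-0.03,0,0,0,0.7],[-0.005,0.195,-0.03,0,0,0,0.7]]' 35; python3 -m crank '[[0,0.008,0,0,0,0,0.7],[0,0.012,0,0,0,0,0.7]]' 35
python3 - <<'E'
from h import *
delta([.467,-.257,.0145],down(0))
cv2.imwrite("pics/w8.png",env.snapshot("wrist"))
s=env.snapshot("scene");cv2.imwrite("pics/s8.png",cv2.resize(s[130:230,200:330],None,fx=6,fy=6,interpolation=cv2.INTER_CUBIC))
E
```

```text
t: 8.62
tcp_pos: [0.4684, -0.248, 0.0472]
tool_rot: [[1.0, -0.006, -0.006], [0.006, 0.002, 1.0], [-0.006, -1.0, 0.002]]
force: [-0.1, 1.2, 0.1]
opening: 0.0387
t: 8.88
tcp_pos: [0.4714, -0.2499, 0.0391]
tool_rot: [[1.0, 0.002, -0.006], [0.006, -0.001, 1.0], [0.002, -1.0, -0.001]]
force: [-0.7, -0.4, -0.1]
opening: 0.0386
t 8.875 q [ -8.9  25.2  41.4 107.3 -20.2  54.9  41.9] tcp [ 0.4714 -0.2499  0.0391] F [-0.6967 -0.4227 -0.138 ] open 0.03862638671699007
shift [-0.0044  0.0246 -0.0071] rot [0.0007 0.0063 0.0021] deg 0.3823919011593144
```

View pics/s8.png

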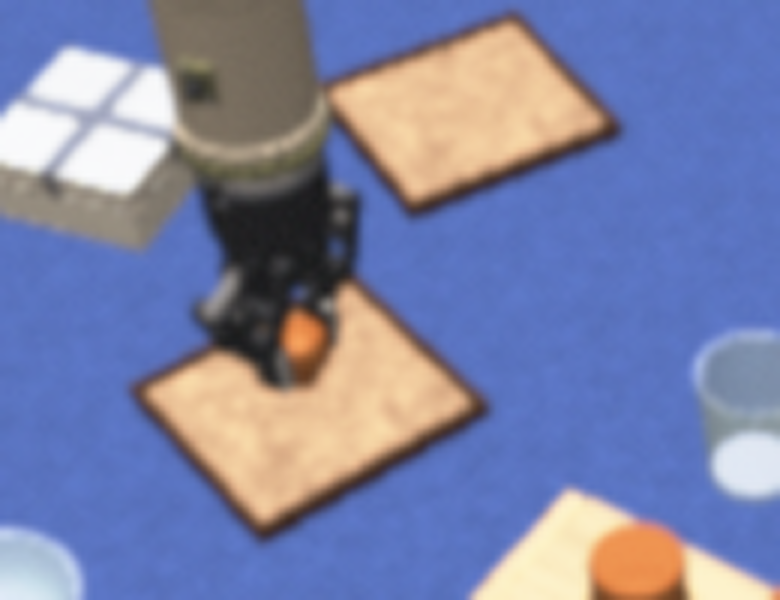

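View pics/w8.png

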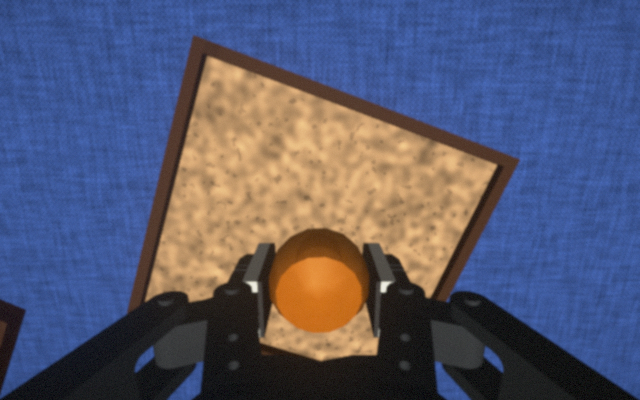

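```bash
python3 -m crank '[[-0.002,0.006,-0.003,0,0,0,0.7],[-0.002,0.011,-0.005,0,0,0,0.7],[-0.002,0.016,-0.005,0,0,0,0.7],[-0.002,0.02,-0.005,0,0,0,0.7],[-0.002,0.02,-0.005,0,0,0,0.7]]' 35; python3 -m crank '[[0,0.002,0,0,0,0,0.7],[0,0.002,0,0,0,0,0.7]]' 35
```

```text
t: 9.6
tcp_pos: [0.4681, -0.2544, 0.0176]
tool_rot: [[1.0, -0.001, -0.006], [0.006, 0.0, 1.0], [-0.001, -1.0, 0.0]]
force: [-0.1, -0.6, -1.3]
opening: 0.0386
t: 9.85
tcp_pos: [0.4683, -0.2545, 0.0159]
tool_rot: [[1.0, -0.0, -0.006], [0.006, -0.0, 1.0], [-0.0, -1.0, -0.0]]
force: [-0.5, -0.4, -0.7]
opening: 0.0387
```

```bash
python3 -m crank '[[0,0.002,0,0,0,0,0.7],[0,0.002,0,0,0,0,0.7]]' 35;python3 -m crank '[[0,0.002,0,0,0,0,0.7],[0,0.002,0,0,0,0,0.7]]' 35
python3 - <<'E'
from h import *
delta([.467,-.257,.0145],down(0))
s=env.snapshot("scene");cv2.imwrite("pics/s9.png",cv2.resize(s[130:230,200:330],None,fx=6,fy=6,interpolation=cv2.INTER_CUBIC))
E
```

```text
t: 10.1
tcp_pos: [0.4683, -0.2545, 0.0139]
tool_rot: [[1.0, -0.0, -0.006], [0.006, 0.0, 1.0], [-0.0, -1.0, 0.0]]
force: [-0.4, 0.1, -0.4]
opening: 0.0388
t: 10.35
tcp_pos: [0.4685, -0.2548, 0.0132]
tool_rot: [[1.0, 0.001, -0.006], [0.006, 0.001, 1.0], [0.001, -1.0, 0.001]]
force: [-6.6, 4.3, 15.0]
opening: 0.0389
t 10.35 q [ -7.1  27.5  40.1 108.2 -22.2  52.2  44. ] tcp [ 0.4685 -0.2548  0.0132] F [-6.6036  4.3079 14.9856] open 0.03890191561963548
shift [-0.0015 -0.0013 -0.0022] rot [-0.0006  0.0057  0.0007] deg 0.3318829197928058
```

View pics/s9.png

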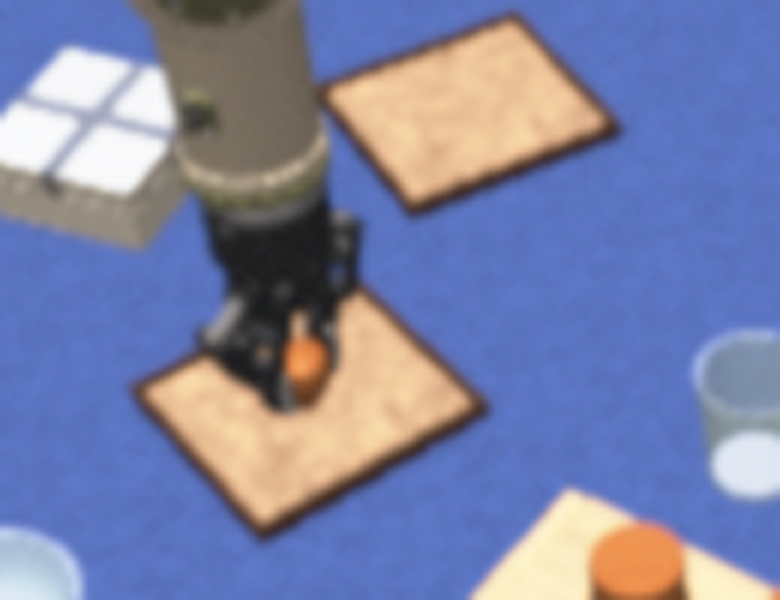

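```bash
python3 -m crank '[[0,-0.001,0,0,0,0,0.6],[0,-0.001,0,0,0,0,0.5],[0,-0.001,0,0,0,0,0.3],[0,-0.001,0,0,0,0,0.2],[0,-0.001,0,0,0,0,0.1]]' 25; python3 -m crank '[[0,-0.01,0,0,0,0,0],[0,-0.04,0,0,0,0,0],[0,-0.1,0,0,0,0,0],[0,-0.16,0,0,0,0,0]]'
python3 - <<'E'
from h import *
delta([.467,-.257,.0145],down(0))
cv2.imwrite("pics/w10.png",env.snapshot("wrist"))
print(env.landmark_of('wrist','stopper'),env.landmark_of('wrist','tray'))
E
```

```text
t: 11.02
tcp_pos: [0.4682, -0.2546, 0.0129]
tool_rot: [[1.0, -0.0, -0.006], [0.006, -0.0, 1.0], [-0.0, -1.0, -0.0]]
force: [-0.1, 1.1, -0.4]
opening: 0.0766
t: 11.52
tcp_pos: [0.4678, -0.2547, 0.1752]
tool_rot: [[1.0, -0.0, -0.005], [0.005, -0.0, 1.0], [-0.0, -1.0, -0.0]]
force: [1.5, -0.3, 0.3]
opening: 0.0853
t 11.525 q [-13.6  15.5  46.4  99.1 -11.8  70.5  36.1] tcp [ 0.4678 -0.2547  0.1752] F [ 1.5197 -0.3424  0.3144] open 0.08530422084730244
shift [-0.0007  0.1607 -0.0023] rot [ 0.0002  0.0054 -0.0005] deg 0.31229006582142493
[{'xyz': [0.4666, -0.2552, 0.0107], 'confidence': 0.88}] [{'xyz': [0.4659, -0.2493, -0.0014], 'confidence': 0.84}, {'xyz': [0.1772, -0.3381, 0.0019], 'confidence': 0.79}]
```

View pics/w10.png

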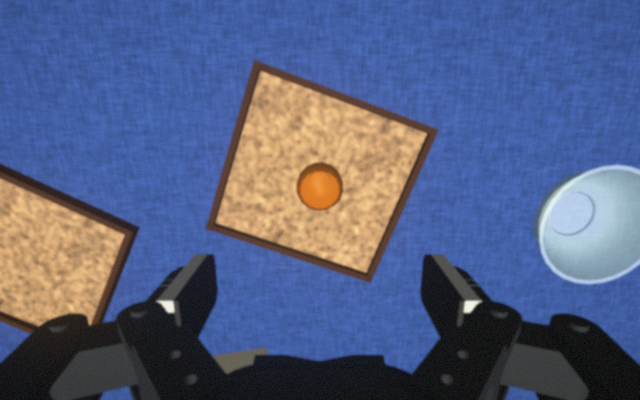

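```bash
cat > kin.py <<'E'
from h import *
from itertools import product
from scipy.optimize import least_squares
D=[json.loads(l) for l in open('log.jsonl')]
Z=lambda a:R.from_euler('z',a,degrees=True).as_matrix()
Y=lambda a:R.from_euler('y',a,degrees=True).as_matrix()
def fk(q,s,p):
    # p: base yaw, H,L1,a1x,L2,a2x,L3,b, elbow offsets
    yaw,H,L1,L2,L3,a0,a1,a2,a3=p[:9]; t7=p[9]
    A=Z(np.degrees(yaw)+s[0]*q[0]); P=np.array([0,0,H])+A@[a0,0,0]
    A=A@Y(s[1]*q[1]); A=A@Z(s[2]*q[2]); P=P+A@[a1,0,L1]
    A=A@Y(s[3]*q[3]); P=P+A@[a2,0,L2]
    A=A@Z(s[4]*q[4]); A=A@Y(s[5]*q[5]); P=P+A@[a3,0,L3]
    A=A@Z(s[6]*q[6]+np.degrees(t7))
    # flange z = tool y ; tool x = flange x
    A=A@np.array([[1,0,0],[0,0,1],[0,-1,0]]).T.T
    return P,A
def toolfix(A): return A
E
python3 - <<'E'
from kin import *
print(len(D))
C=np.array([[1,0,0],[0,0,-1],[0,1,0]]) # cols: tool x=fx, tool y = fz
best=[]
def res(p,s):
    r=[]
    for q,t,Rm in D:
        P,A=fk(q,s,p)
        r+=list(P-t); r+=list(0.3*(A-np.array(Rm)).ravel())
    return np.array(r+list(1e-3*np.array(p[5:9])))
for s in product([1,-1],repeat=4):
    ss=(s[0],1,s[1],1,s[2],1,s[3])
    for y0 in (0,np.pi):
      for t0 in (0,1.57,3.14,-1.57):
        f=least_squares(res,[y0,.3,.4,.4,.3,0,0,0,0,t0],args=(ss,))
        best.append((f.cost,ss,f.x))
best.sort(key=lambda b:b[0])
for b in best[:4]: print(b[0],b[1],b[2])
import pickle;pickle.dump(best[0],open('fit.pkl','wb'))
r=res(best[0][2],best[0][1])[:-4].reshape(-1,12);print(np.abs(r).max(0))
E
```

```text
Still running in the background as job /tmp/bash_jobs.1000/9fb331b7e609 (pid 1093). You'll get a notice when it ends.
```

```bash
L='python3 -c "from h import *;log()"'; python3 -m crank '[[0.02,-0.03,0.05,0.18,0,0,0],[0.04,-0.06,0.1,0.36,0,0,0],[0.05,-0.09,0.15,0.54,0,0.1,0],[0.05,-0.1,0.2,0.7,0,0.2,0]]' ; eval $L; python3 -m crank '[[0,-0.03,0.03,0.18,0,0,0],[0,-0.06,0.06,0.36,0,-0.15,0]]'; eval $L;  python3 -m crank '[[0,0,0.03,0,0.18,-0.18,0],[0,0,0.06,0,0.36,-0.3,0]]';eval $L
cat > t2.py <<'E'
from k2 import *
def row2(q,m):
    A1,A3,A4,A5,A6,A7=chain(q)
    cols=[np.array([0,0,1.]),A3[:,2],A4[:,2],A6[:,2]]
    if m>=1: cols+=[A1[:,0],A3[:,0],A4[:,0],A6[:,0]]
    if m>=2: cols+=[A1[:,1],A3[:,1],A4[:,1],A6[:,1]]
    if m>=3: cols+=[A7[:,0],A7[:,2],np.array([1,0,0.]),np.array([0,1.,0])]
    return np.c_[tuple(cols)]
for m in range(4):
    M=np.vstack([row2(q,m) for q,_,_ in D]);b=np.hstack([t for _,t,_ in D]);n=M.shape[1]
    x=np.linalg.lstsq(np.vstack([M,1e-3*np.eye(n)]),np.r_[b,np.zeros(n)],rcond=None)[0]
    print(m,x,np.abs(M@x-b).max(),np.abs(M@x-b).reshape(-1,3).max(1).round(4))
for d in D:
  A=chain(d[0])[-1];print(np.abs(A-np.array(d[2])).max(),end=' ')
E
python3 t2.py; date
```

```text
t: 12.18
tcp_pos: [0.5178, -0.0535, 0.2748]
tool_rot: [[0.982, -0.179, 0.057], [0.07, 0.63, 0.774], [-0.175, -0.756, 0.631]]
force: [0.1, 1.0, -0.8]
opening: 0.0854
t: 12.42
tcp_pos: [0.5326, -0.0444, 0.3534]
tool_rot: [[0.995, -0.037, 0.097], [-0.02, 0.847, 0.531], [-0.102, -0.53, 0.842]]
force: [-0.2, -0.1, -0.2]
opening: 0.0853
t: 12.68
tcp_pos: [0.5369, -0.0143, 0.4057]
tool_rot: [[0.904, 0.205, 0.374], [-0.377, 0.795, 0.475], [-0.2, -0.57, 0.797]]
force: [0.8, 1.5, 1.0]
opening: 0.0858
0 [0.3315 0.3693 0.4936 0.3485] 0.03491100711236267 [0.0304 0.0349 0.0215 0.0152 0.0153 0.0134 0.0127 0.0142 0.0137 0.0126
 0.0167 0.0058 0.0076 0.0073 0.0082]
1 [ 0.265   0.4614  0.4674  0.3659 -0.046   0.0413  0.0023 -0.0015] 0.02960729696571837 [0.0296 0.0134 0.0058 0.0059 0.0059 0.0059 0.0059 0.0059 0.0074 0.0053
 0.0072 0.0083 0.0071 0.007  0.0045]
2 [ 0.2518  0.4556  0.4613  0.3644  0.     -0.     -0.     -0.     -0.018
 -0.0068 -0.0068 -0.0003] 5.437956499543262e-07 [0. 0. 0. 0. 0. 0. 0. 0. 0. 0. 0. 0. 0. 0. 0.]
3 [ 0.2518  0.4556  0.4613  0.3644 -0.      0.     -0.     -0.     -0.018
 -0.0068 -0.0068 -0.0003 -0.     -0.      0.     -0.    ] 8.957359731720516e-07 [0. 0. 0. 0. 0. 0. 0. 0. 0. 0. 0. 0. 0. 0. 0.]
2.6254633233094293e-16 3.421742056364252e-16 3.647256108241237e-16 3.2211646544544337e-16 3.2238751598856474e-16 3.647256108241237e-16 4.220799057486069e-16 6.529065482707708e-16 2.701018662204513e-16 4.3194614551822497e-16 4.981908982570893e-16 2.8370860348514437e-16 4.440892098500626e-16 3.3306690738754696e-16 3.3306690738754696e-16 Sat Dec  5 23:03:08 UTC 2026
```

Run:
```python
from h import *
s=cv2.imread('pics/scene0.png');cv2.imwrite('pics/ph.png',cv2.resize(s[215:335,460:580],None,fx=5,fy=5,interpolation=cv2.INTER_CUBIC))
s=cv2.imread('pics/side0.png');cv2.imwrite('pics/ph2.png',cv2.resize(s[255:365,180:290],None,fx=5,fy=5,interpolation=cv2.INTER_CUBIC))
```

```text
(no output)
```

View pics/ph.png

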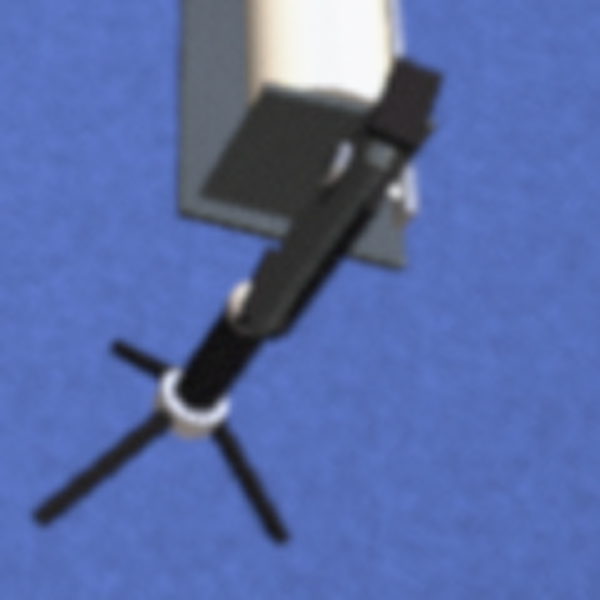

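View pics/ph2.png

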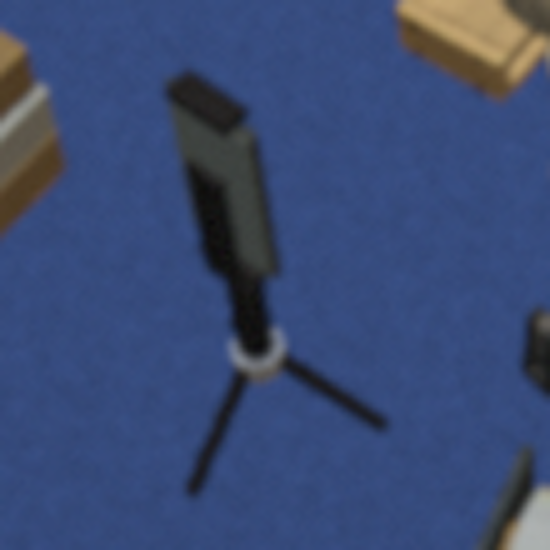

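Run:
```python
from h import *
s=lambda x,y,z:ray('scene',460+x/5,215+y/5,z)
d=lambda x,y,z:ray('side',180+x/5,255+y/5,z)
def ang(a,b): v=b-a;print(v,np.linalg.norm(v),np.degrees(np.arctan2(v[1],v[0])))
for a,b in [((170,90),(240,130)),((187,72),(248,108))]: ang(d(*a,.364),d(*b,.364))
for a,b in [((403,62),(370,128)),((440,74),(412,138))]: ang(s(*a,.364),s(*b,.364))
c=s(193,400,.02);c2=d(258,355,.02)
print(c,c2)
for e in [(40,515),(280,540),(115,345)]: ang(c*[1,1,0],s(*e,.004))
for e in [(195,490),(385,425)]: ang(c2*[1,1,0],d(*e,.004))
```

```text
[-0.0535  0.0002  0.    ] 0.053496410398804733 179.8119919379515
[-0.0475  0.001   0.    ] 0.047508683143798774 178.7736595470483
[ 0.0477 -0.0065  0.    ] 0.04814044206501788 -7.73162596638034
[ 0.0452 -0.0052  0.    ] 0.04547574292028747 -6.540054681048334
[0.4186 0.6543 0.02  ] [0.4909 0.6189 0.02  ]
[ 0.1101 -0.0568  0.004 ] 0.12391908333842212 -27.296097428692956
[0.0541 0.0676 0.004 ] 0.08666021977663257 51.36361646455296
[-0.0256 -0.0484  0.004 ] 0.05484882409117438 -117.85674543555785
[-0.0229  0.102   0.004 ] 0.10458418469862024 102.68543317590037
[-0.1011 -0.0106  0.004 ] 0.10176732396605132 -174.00774813425562
```

Run:
```python
from h import *
delta([.527,.1405,.24],down(0))
from k3 import *
q=np.array(D[4][0]);R0=down(0)
F=np.array([.445,.41,.304]);yz=R.from_euler('z',-4,degrees=True).as_matrix()
P1=F-.048*(yz@[0,1,0]);print('Pfinal',P1)
for Pl in ([.526,.1405,.25],[.45,.2,.32]):
  q=np.array(D[4][0]);mm=99;ok=0
  for s in np.linspace(0,1,11): q,e,ea=ik(np.array([.526,.1405,.06])*(1-s)+np.array([.526,.1405,.25])*s,R0,q)
  for s in np.linspace(0,1,11): q,e,ea=ik(np.array([.526,.1405,.25])*(1-s)+np.array(Pl)*s,R0,q);ok=max(ok,e)
  R1=yz@R.from_rotvec([np.pi/2,0,0]).as_matrix()@R0;rv=R.from_matrix(R0.T@R1).as_rotvec();print(rv)
  for s in np.linspace(0,1,21):
    q,e,ea=ik(np.array(Pl)*(1-s)+P1*s,R0@R.from_rotvec(s*rv).as_matrix(),q);ok=max(ok,e,ea/100);mm=min(mm,mrg(q))
  print(ok,mm,q.round(0))
```

```text
t 12.675 q [ -2.   14.2  39.1  89.3 -59.6 102.7   8.2] tcp [ 0.5369 -0.0143  0.4057] F [0.8422 1.5144 1.0223] open 0.08580016935958512
shift [-0.0342  0.2156 -0.0622] rot [-0.9732 -0.4589  0.0036] deg 61.64786064503559
Pfinal [0.4417 0.3621 0.304 ]
[ 1.5701  0.0548 -0.0548]
0.0006421300551708859 0.5000000000000142 [ 47.  33. -59. 124. -82.  61.  53.]
[ 1.5701  0.0548 -0.0548]
0.0010252002975825426 0.5000000000000142 [ 47.  33. -59. 124. -82.  61.  53.]
```

```bash
python3 -m crank '[[-0.006,0.035,-0.012,-0.17,-0.08,0,0],[-0.012,0.072,-0.021,-0.34,-0.16,0,0],[-0.018,0.108,-0.031,-0.51,-0.24,0,0],[-0.024,0.144,-0.042,-0.68,-0.32,0,0],[-0.03,0.18,-0.052,-0.85,-0.4,0,0]]'; python3 -c "
from h import *
delta([.527,.1405,.22],down(0))"
```

```text
t: 13.3
tcp_pos: [0.5267, 0.1166, 0.2676]
tool_rot: [[0.999, 0.012, 0.049], [-0.05, 0.117, 0.992], [0.006, -0.993, 0.118]]
force: [0.6, 0.4, -0.4]
opening: 0.085
t 13.3 q [-34.3   9.   26.1  91.  -10.7  79.4  -9.5] tcp [0.5267 0.1166 0.2676] F [ 0.6095  0.3838 -0.3671] open 0.08497465583997872
shift [-0.0012  0.0501  0.0181] rot [-0.1179 -0.0495  0.0087] deg 7.341494308792757
```

```bash
python3 -m crank '[[-0.001,0.04,0.018,-0.118,-0.05,0.008,0],[-0.001,0.05,0.018,-0.118,-0.05,0.008,0],[-0.001,0.05,0.018,-0.118,-0.05,0.008,0]]'
python3 - <<'E'
from h import *
delta([.527,.1405,.15],down(0))
cv2.imwrite("pics/w11.png",env.snapshot("wrist"))
print(env.landmark_of('wrist','bottle')); delta([.527,.1405,.15],down(0))
E
```

```text
t: 13.68
tcp_pos: [0.5263, 0.1397, 0.2193]
tool_rot: [[1.0, -0.004, 0.002], [-0.002, 0.004, 1.0], [-0.004, -1.0, 0.004]]
force: [-0.1, -1.5, 1.0]
opening: 0.0856
t 13.675 q [-38.2  12.6  24.   92.8  -5.5  75.9 -13.5] tcp [0.5263 0.1397 0.2193] F [-0.0852 -1.453   0.9559] open 0.08563822497652981
shift [0.001  0.0693 0.0005] rot [-0.0039 -0.0019 -0.0038] deg 0.3307837014967979
[{'xyz': [0.5271, 0.1427, 0.0111], 'confidence': 0.79}]
t 13.775 q [-38.1  12.5  24.1  92.6  -5.5  75.9 -13.5] tcp [0.5277 0.1384 0.2214] F [0.3047 0.2927 1.4076] open 0.08537111029654897
shift [-0.0006  0.0714  0.0018] rot [-0.0053 -0.005  -0.0003] deg 0.4187063307643665
```

View pics/w11.png

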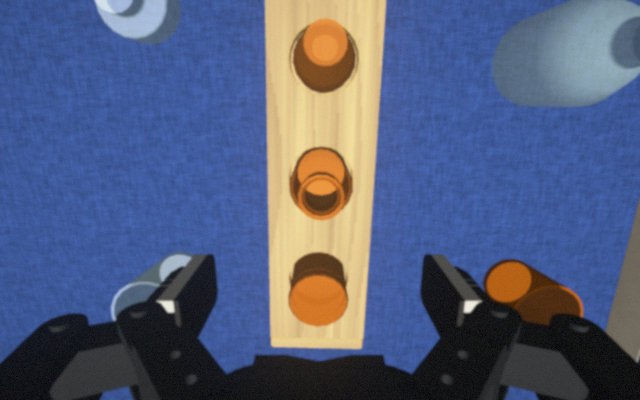

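```bash
python3 - <<'E'
from h import *
o=env.get_obs();print(o['tcp_pos'],ray('wrist',321,196,.118))
E
python3 -m crank '[[0,0.04,0.002,-0.005,-0.005,0,0],[0,0.08,0.002,-0.005,-0.005,0,0],[0,0.12,0.002,-0.005,-0.005,0,0],[0,0.14,0.002,-0.005,-0.005,0,0],[0,0.142,0.002,-0.005,-0.005,0,0]]'; python3 -m crank '[[0,0,0,0,0,0,0],[0,0,0,0,0,0,0]]'
python3 - <<'E'
from h import *
delta([.527,.1405,.060],down(0))
cv2.imwrite("pics/w12.png",env.snapshot("wrist"))
s=env.snapshot("scene");cv2.imwrite("pics/s12.png",cv2.resize(s[170:270,280:410],None,fx=6,fy=6,interpolation=cv2.INTER_CUBIC))
E
```

```text
[0.5277 0.1384 0.2214] [0.5293 0.1402 0.118 ]
t: 14.4
tcp_pos: [0.527, 0.1412, 0.0785]
tool_rot: [[1.0, -0.002, -0.0], [0.0, -0.0, 1.0], [-0.002, -1.0, -0.0]]
force: [-0.3, -0.1, -0.3]
opening: 0.0854
t: 14.65
tcp_pos: [0.5281, 0.1429, 0.0804]
tool_rot: [[1.0, 0.002, -0.003], [0.003, 0.001, 1.0], [0.002, -1.0, 0.001]]
force: [-0.5, 0.0, 0.3]
opening: 0.0855
t 14.65 q [-37.   20.   22.5 102.6  -8.9  59.  -10.9] tcp [0.5281 0.1429 0.0804] F [-0.4901  0.0331  0.2866] open 0.08551396621100586
shift [-0.0012  0.0204 -0.0024] rot [-0.0012  0.0027  0.0016] deg 0.19196473474481635
```

View pics/w12.png

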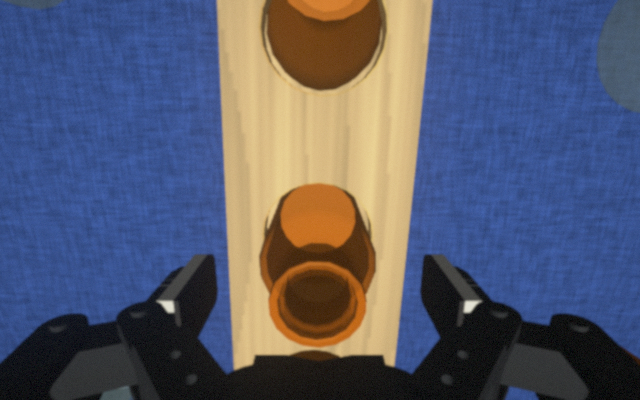

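View pics/s12.png

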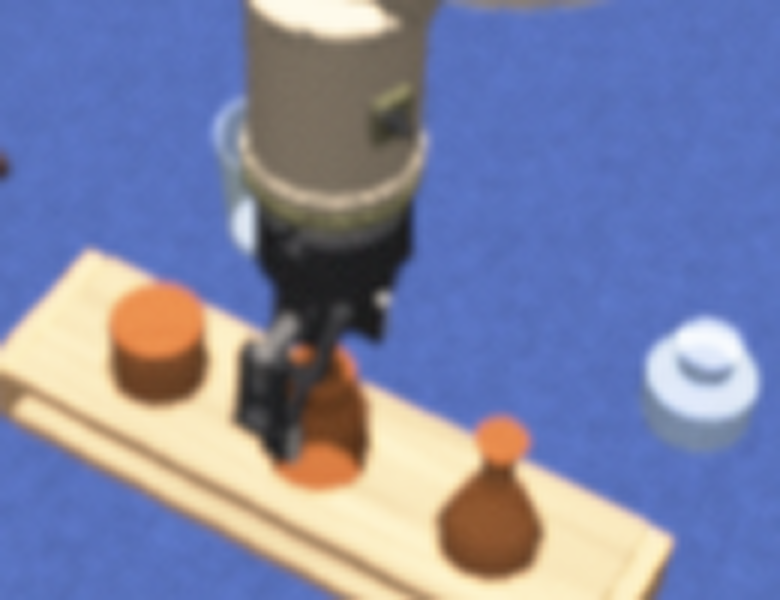

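```bash
python3 - <<'E'
from h import *
for z in (.06,.07,.08,.09): print(ray('scene',280+285/6,170+460/6,z))
E
python3 -m crank '[[-0.001,0.01,-0.002,0,0,0,0.1],[-0.001,0.018,-0.002,0,0,0,0.1],[-0.001,0.021,-0.002,0,0,0,0.1],[-0.001,0.021,-0.002,0,0,0,0.1]]' 40; python3 -m crank '[[0,0,0,0,0,0,0.2],[0,0,0,0,0,0,0.35],[0,0,0,0,0,0,0.55],[0,0,0,0,0,0,0.55]]' 40;  python3 - <<'E'
from h import *
delta([.527,.1405,.060],down(0))
cv2.imwrite("pics/w13.png",env.snapshot("wrist"))
s=env.snapshot("scene");cv2.imwrite("pics/s13.png",cv2.resize(s[170:270,280:410],None,fx=6,fy=6,interpolation=cv2.INTER_CUBIC))
E
```

```text
[0.5545 0.1355 0.06  ]
[0.5607 0.1391 0.07  ]
[0.567  0.1427 0.08  ]
[0.5732 0.1462 0.09  ]
t: 15.25
tcp_pos: [0.5258, 0.1409, 0.0573]
tool_rot: [[1.0, -0.002, -0.004], [0.004, -0.0, 1.0], [-0.002, -1.0, -0.0]]
force: [0.4, 0.1, 0.4]
opening: 0.0773
t: 15.75
tcp_pos: [0.5267, 0.1412, 0.0585]
tool_rot: [[1.0, 0.001, -0.004], [0.004, 0.001, 1.0], [0.001, -1.0, 0.001]]
force: [0.4, -0.1, 5.4]
opening: 0.0526
t 15.75 q [-36.5  21.5  22.2 103.9  -9.6  56.4 -10.2] tcp [0.5267 0.1412 0.0585] F [ 0.3703 -0.1274  5.4252] open 0.0526080896792722
shift [ 0.0003 -0.0015 -0.0007] rot [-0.0006  0.0036  0.0006] deg 0.20919870166256802
```

View pics/w13.png

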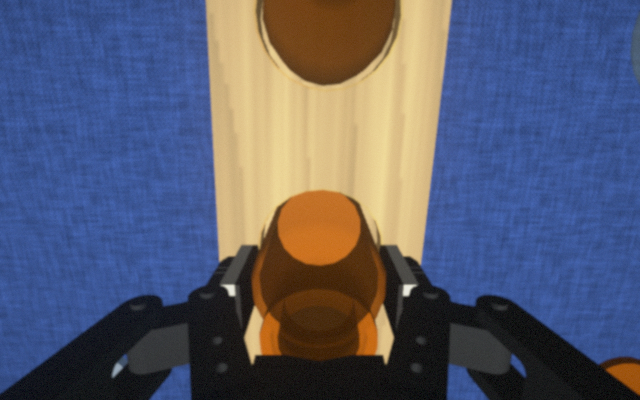

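View pics/s13.png

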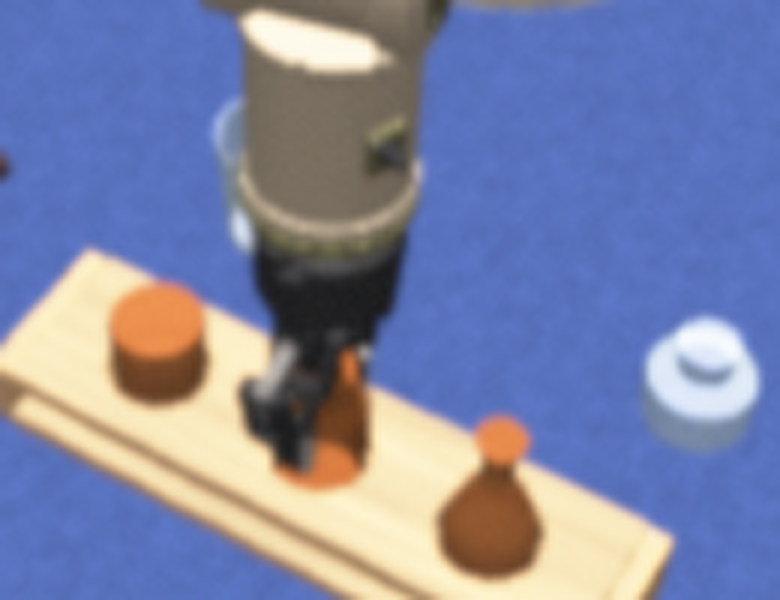

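```bash
python3 -m crank '[[0,0,0,0,0,0,0.7],[0,-0.01,0,0,0,0,0.7],[0,-0.025,0,0,0,0,0.7],[0,-0.045,0,0,0,0,0.7],[0,-0.065,0,0,0,0,0.7]]' 60; python3 -m crank '[[0,-0.03,0,0,0,0,0.7],[0,-0.06,0,0,0,0,0.7],[0,-0.1,0,0,0,0,0.7],[0,-0.13,0,0,0,0,0.7],[0,-0.13,0,0,0,0,0.7]]' 60;  python3 - <<'E'
from h import *
delta([.527,.1405,.060],down(0))
cv2.imwrite("pics/w14.png",env.snapshot("wrist"))
s=env.snapshot("scene");cv2.imwrite("pics/s14.png",s)
E
```

```text
t: 16.48
tcp_pos: [0.5259, 0.141, 0.1241]
tool_rot: [[1.0, -0.001, -0.003], [0.003, 0.0, 1.0], [-0.001, -1.0, 0.0]]
force: [0.5, 0.3, -1.4]
opening: 0.0524
t: 17.1
tcp_pos: [0.5274, 0.1411, 0.256]
tool_rot: [[1.0, 0.004, -0.003], [0.003, 0.002, 1.0], [0.004, -1.0, 0.002]]
force: [0.0, -0.5, -2.6]
opening: 0.0518
t 17.1 q [-38.7  11.4  24.2  89.5  -4.8  79.9 -14. ] tcp [0.5274 0.1411 0.256 ] F [ 0.0174 -0.4934 -2.6403] open 0.0518239723229756
shift [-0.0012  0.196  -0.001 ] rot [-0.0021  0.0033  0.004 ] deg 0.31821699750471716
```

View pics/s14.png

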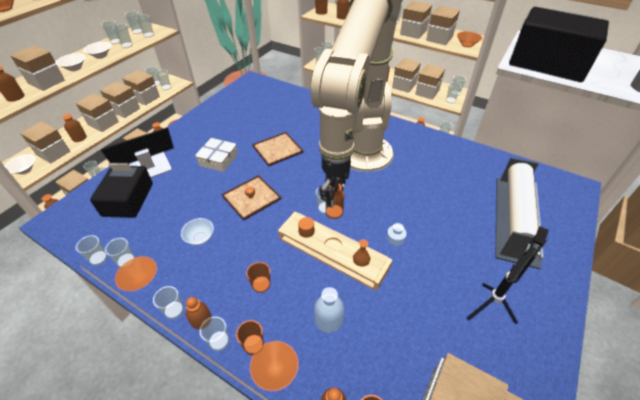

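```bash
python3 -m crank '[[-0.005,-0.015,0.01,0.12,0.004,-0.004,0.7],[-0.013,-0.03,0.03,0.27,0.01,-0.01,0.7],[-0.022,-0.04,0.055,0.42,0.015,-0.015,0.7],[-0.032,-0.045,0.08,0.57,0.02,-0.02,0.7],[-0.042,-0.048,0.105,0.72,0.025,-0.025,0.7]]' 60;  python3 - <<'E'
from h import *
from k3 import fk,ik
yz=R.from_euler('z',-4,degrees=True).as_matrix();R1=yz@R.from_rotvec([np.pi/2,0,0]).as_matrix()@down(0)
delta([.442,.362,.304],R1)
E
```

```text
t: 17.82
tcp_pos: [0.4834, 0.246, 0.3]
tool_rot: [[0.999, 0.029, 0.014], [-0.03, 0.662, 0.749], [0.012, -0.749, 0.663]]
force: [-0.6, 0.9, -1.6]
opening: 0.0525
t 17.825 q [-28.7   3.2  25.4 103.9 -44.8  73.9   8.6] tcp [0.4834 0.246  0.3   ] F [-0.6102  0.8802 -1.5605] open 0.052504170039289075
shift [-0.0447  0.0726  0.0889] rot [ 0.8462  0.0286 -0.0325] deg 48.54512655207639
```

```bash
python3 -m crank '[[-0.007,0.009,0.015,0.13,0.004,-0.005,0.7],[-0.014,0.021,0.029,0.27,0.009,-0.01,0.7],[-0.021,0.034,0.043,0.4,0.014,-0.016,0.7],[-0.028,0.046,0.057,0.53,0.018,-0.02,0.7]]' 60;  python3 - <<'E'
from h import *
yz=R.from_euler('z',-4,degrees=True).as_matrix();R1=yz@R.from_rotvec([np.pi/2,0,0]).as_matrix()@down(0)
delta([.442,.362,.304],R1)
E
```

```text
t: 18.32
tcp_pos: [0.4573, 0.3198, 0.3021]
tool_rot: [[0.998, 0.056, 0.011], [-0.056, 0.948, 0.312], [0.007, -0.312, 0.95]]
force: [-0.7, 0.8, -3.0]
opening: 0.052
t 18.325 q [-24.1   9.6  25.4 119.8 -80.3  79.5  37.5] tcp [0.4573 0.3198 0.3021] F [-0.7297  0.7959 -2.9663] open 0.052036546109033896
shift [-0.0177  0.0386  0.0149] rot [ 0.3174  0.0095 -0.012 ] deg 18.20889870510775
```

Run:
```python
from h import *
from k3 import *
o=env.get_obs();qc=np.array(o['joint_positions'])
for th in (-4,4,12):
 for pitch in (90,82,75):
  yz=R.from_euler('z',th,degrees=True).as_matrix();R1=yz@R.from_rotvec([np.radians(pitch),0,0]).as_matrix()@down(0)
  P1=np.array([.445,.41,.304])-.0465*R1[:,1]
  q,e,ea=ik(P1,R1,qc);print(th,pitch,q.round(0),round(e,4),round(ea,2))
```

```text
-4 90 [ 47.  33. -59. 124. -82.  61.  53.] 0.0001 0.05
-4 82 [ 41.  20. -51. 122. -82.  65.  44.] 0.0002 0.07
-4 75 [ 19.   9. -27. 121. -82.  69.  36.] 0.0002 0.1
4 90 [ 23.  28. -32. 116. -82.  78.  50.] 0.0001 0.04
4 82 [  8.  19. -14. 116. -82.  80.  43.] 0.0001 0.04
4 75 [-23.  14.  20. 115. -82.  84.  38.] 0.0 0.0
12 90 [  3.  30.  -9. 109. -82.  92.  48.] 0.0 0.02
12 82 [-13.  24.  11. 108. -82.  93.  43.] 0.0 0.01
12 75 [-24.  20.  22. 107. -79.  92.  38.] 0.0 0.0
```

Run:
```python
from h import *
for th,pitch in((3,84),(6,80)):
  yz=R.from_euler('z',th,degrees=True).as_matrix();R1=yz@R.from_rotvec([np.radians(pitch),0,0]).as_matrix()@down(0)
  P1=np.array([.445,.41,.304])-.0465*R1[:,1]; print(P1); delta(P1,R1)
```

```text
[0.4474 0.3638 0.3089]
t 18.325 q [-24.1   9.6  25.4 119.8 -80.3  79.5  37.5] tcp [0.4573 0.3198 0.3021] F [-0.7297  0.7959 -2.9663] open 0.052036546109033896
shift [-0.0123  0.0391  0.0201] rot [ 0.213  -0.0156  0.1082] deg 13.716169096520916
[0.4498 0.3645 0.3121]
t 18.325 q [-24.1   9.6  25.4 119.8 -80.3  79.5  37.5] tcp [0.4573 0.3198 0.3021] F [-0.7297  0.7959 -2.9663] open 0.052036546109033896
shift [-0.01    0.0388  0.0234] rot [ 0.1432 -0.0321  0.1583] deg 12.370685303789145
```

```bash
python3 -m crank '[[-0.003,0.01,0.005,0.02,-0.005,0.04,0.7],[-0.006,0.02,0.01,0.06,-0.01,0.08,0.7],[-0.009,0.03,0.015,0.12,-0.015,0.108,0.7],[-0.012,0.039,0.02,0.17,-0.016,0.108,0.7],[-0.012,0.039,0.02,0.213,-0.016,0.108,0.7]]' 60;  python3 - <<'E'
from h import *
for th,pitch in((3,84),):
  yz=R.from_euler('z',th,degrees=True).as_matrix();R1=yz@R.from_rotvec([np.radians(pitch),0,0]).as_matrix()@down(0)
  P1=np.array([.445,.41,.304])-.0465*R1[:,1]; print(P1); delta(P1,R1);o=env.get_obs();print(np.array(o['tool_rot'])[:,1],o['tcp_pos']+.0465*np.array(o['tool_rot'])[:,1])
E
```

```text
t: 18.95
tcp_pos: [0.4482, 0.3641, 0.3081]
tool_rot: [[0.998, -0.058, -0.007], [0.058, 0.991, 0.121], [0.0, -0.121, 0.993]]
force: [0.2, 0.4, -2.9]
opening: 0.052
[0.4474 0.3638 0.3089]
t 18.95 q [ 14.7  20.4 -21.7 116.1 -81.4  78.2  44.3] tcp [0.4482 0.3641 0.3081] F [ 0.1883  0.3902 -2.9359] open 0.05200385333311911
shift [-0.0008 -0.0004  0.0007] rot [ 0.0168  0.0007 -0.0059] deg 1.0217599707940779
[-0.0579  0.9909 -0.1212] [0.4455 0.4102 0.3025]
```

```bash
python3 -m crank '[[0,0,0,0.03,0,-0.03,0.7],[0,0,0,0.06,0,-0.06,0.7],[0,0,0,0.08,0,-0.08,0.7],[0,0,0,0.08,0,-0.08,0.7]]' 60
python3 - <<'E'
from h import *
o=env.get_obs();T=np.array(o['tool_rot']);print(np.array(o['joint_positions']).round(1),T[:,1],o['tcp_pos']+.0465*T[:,1])
for n in ("wrist","scene","side"):
    im=env.snapshot(n);cv2.imwrite(f"pics/{n}15.png",im)
    print(n,[(l,[(np.round(d["xyz"],3).tolist(),round(d["confidence"],2)) for d in env.landmark_of(n,l)][:2]) for l in("bottle","lens","phone","stopper")])
s=cv2.imread('pics/scene15.png');cv2.imwrite('pics/s15c.png',cv2.resize(s[130:330,360:600],None,fx=3.3,fy=3,interpolation=cv2.INTER_CUBIC))
E
```

```text
t: 19.45
tcp_pos: [0.4493, 0.3624, 0.3079]
tool_rot: [[1.0, 0.025, -0.004], [-0.025, 0.999, 0.041], [0.005, -0.041, 0.999]]
force: [-0.2, 0.2, -1.7]
opening: 0.0519
[ 37.3  27.1 -47.3 120.3 -81.7  68.2  49.3] [ 0.0255  0.9989 -0.0406] [0.4505 0.4089 0.306 ]
wrist [('bottle', [([0.453, 0.408, 0.302], 0.97)]), ('lens', [([0.465, 0.632, 0.304], 0.64)]), ('phone', []), ('stopper', [])]
scene [('bottle', [([0.446, 0.412, 0.306], 0.92), ([0.46, 0.629, 0.305], 0.42)]), ('lens', [([0.463, 0.632, 0.305], 0.67)]), ('phone', [([0.464, 0.637, 0.004], 0.86)]), ('stopper', [([0.467, -0.259, 0.01], 0.39)])]
side [('bottle', [([0.453, 0.411, 0.305], 0.69), ([0.465, -0.255, 0.005], 0.22)]), ('lens', [([0.463, 0.634, 0.304], 0.69)]), ('phone', [([0.463, 0.642, -0.005], 0.82)]), ('stopper', [([0.464, -0.256, 0.01], 0.62), ([0.363, -0.517, 0.003], 0.17)])]
```

View pics/wrist15.png

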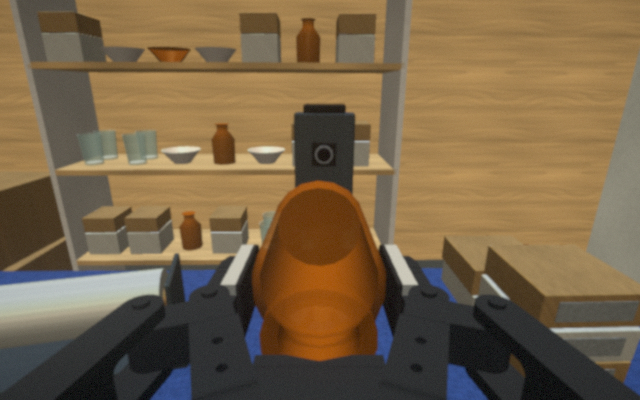

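View pics/s15c.png

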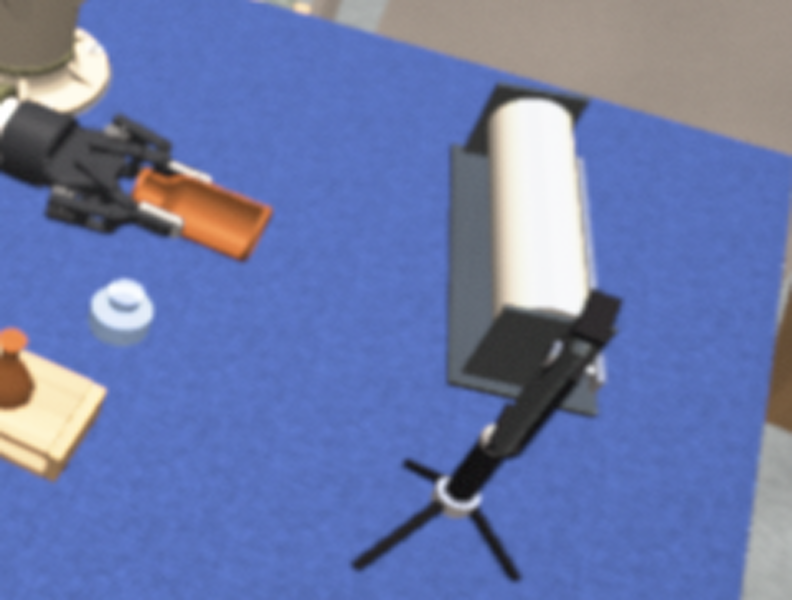

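View pics/side15.png

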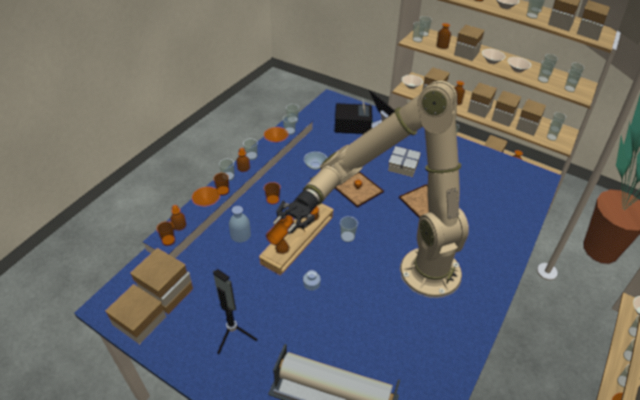

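```bash
python3 -m crank '[[0,0,0,0,0,0,0.7],[0,0,0,0,0,0,0.7],[0,0,0,0,0,0,0.7],[0,0,0,0,0,0,0.7]]' 60; python3 -m crank '[[0,0,0,0,0,0,0.7],[0,0,0,0,0,0,0.7],[0,0,0,0,0,0,0.7]]' 60
python3 - <<'E'
from h import *
o=env.get_obs();T=np.array(o['tool_rot']);print(o['t'],np.array(o['joint_positions']).round(1),np.array(o['qd']).round(2),T[:,1],o['tcp_pos']+.0465*T[:,1],o['opening'])
cv2.imwrite("pics/w16.png",env.snapshot("wrist"))
print(env.landmark_of('wrist','bottle'))
env.snapshot('side');print(env.landmark_of('side','stopper'),env.landmark_of('side','tray'))
E
```

```text
t: 20.7
tcp_pos: [0.4484, 0.3632, 0.3077]
tool_rot: [[1.0, 0.025, -0.004], [-0.025, 0.999, 0.041], [0.005, -0.041, 0.999]]
force: [0.3, 0.3, -1.1]
opening: 0.0524
t: 21.08
tcp_pos: [0.4483, 0.3632, 0.3077]
tool_rot: [[1.0, 0.025, -0.004], [-0.025, 0.999, 0.041], [0.005, -0.041, 0.999]]
force: [-0.6, 0.3, -1.2]
opening: 0.0525
21.075 [ 37.2  27.  -47.2 120.4 -81.9  68.2  49.5] [ 0.07 -0.05 -0.03 -0.01 -0.03 -0.05 -0.05] [ 0.0251  0.9989 -0.0405] [0.4495 0.4096 0.3058] 0.05247690410845015
[{'xyz': [0.4518, 0.4109, 0.3006], 'confidence': 0.9}]
[{'xyz': [0.465, -0.2565, 0.0116], 'confidence': 0.4}] [{'xyz': [0.1779, -0.3386, 0.0062], 'confidence': 0.69}, {'xyz': [0.4635, -0.2527, 0.0041], 'confidence': 0.62}]
```

View pics/w16.png

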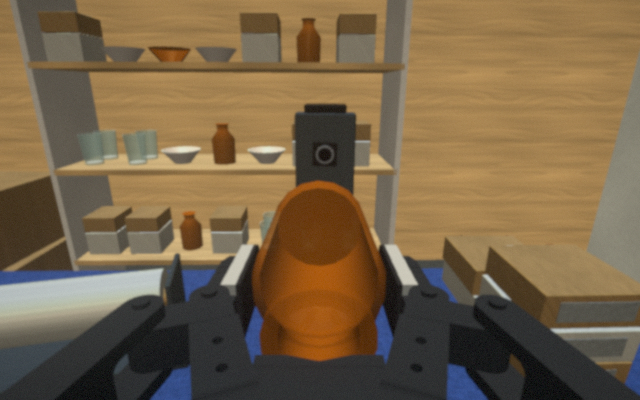

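The picture shows the same as before: bottle held level and steady, with the lens at (324,154) straight ahead above its foot. I'm handing in.

```bash
python3 -c "
from rig import env
print(env.sign_off())"
```

```text
the job is handed in; nothing more can be done
None
```

The job is handed in, at about 21 s of the 58 s allowed. The stopper stands upright near the middle of the left-hand cork tray. The bottle is held on its side in front of the phone, foot facing the lens. No verdict was reported.

**Last checks before handing in**
- **Bottle:** the foot is at about (0.450, 0.410, 0.306) and the lens at about (0.463, 0.633, 0.304). That puts the foot about 22 cm away and about 1 cm or less off the line of sight. It is tilted about 2° from level and stood still, with joint speeds under 0.1°/s and the opening steady at 52 mm.
- **Stopper:** the side camera put it at (0.465, -0.257), with the tray centre at about (0.465, -0.254). It was released and standing.
- **Other things:** nothing else looked moved in the last scene and side pictures. I did not measure them again.

**What disagreed or failed**
- **Fingertips:** they were not 25 mm ahead of the TCP as stated; the pictures put them level with the TCP or slightly behind. My first close on the stopper went over its dome without holding it, so I went about 32 mm lower and gripped it then.
- **Phone yaw:** my estimates ran from about 0° to -7°. I turned the bottle about 1.4° clockwise, so the facing error should be only a few degrees.
- **Joint 5:** it holds the final pose at -81.9°, close to its limit of -82.24°.

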